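Register a module under the inspection camera and fire the capture treadle

TASK

Slide the board module flush against both steel fences of the grey metal nest under the little camera, so that its edges are registered. Then reach in under the clear guard of the treadle switch with the gripper, press the pedal fully down to its stop, hold it there for about a second so the picture is taken, and let it spring back. The module has to be registered before the pedal goes down and stay so; leave the other loose things on the bench where they are.

Things in the scene. Friction and masses are not known exactly. Their poses are not given: they have to be found in the camera images.
- module: Board module: flat aluminium carrier 90 (x) x 60 (y) x 12 mm with a green circuit board and components on top, to 20 mm (push on the 12 mm carrier); about 0.15 kg, loose, lying askew on the nest plate 15 to 45 mm short of both fences. Origin at the centre of its underside; x along the 90 mm side.
- nest: Nest: fixed grey metal plate 220 (x) x 170 (y) x 12 mm with two steel fences 10 mm high, open at its -x (robot) and -y sides. At its +x end, beyond the far fence, stands a post 210 mm high with a small tilted camera, lens about 120 mm up near the far fence; nothing hangs over the module's place. Origin at the centre of the underside.
- seat (a point): Where the module's origin lies when registered: on the nest's top face, 12 mm above the bench, axes as the nest's. The far fence's face is 45 mm from it to +x (110 mm long), the side fence's face 30 mm from it to +y (100 mm long). Registered, the module's x axis is parallel to the nest's x.
- switch: Treadle switch: fixed steel base 170 (x) x 140 (y) x 12 mm, two grey cheeks (126 mm apart inside) and a rigid clear guard roof over the whole pedal, underside 123 mm, top 126 mm above the bench. Open at the front (-x), roof lip 77 mm from the origin: the pedal is reached from there, tool tilted 35 to 50 degrees, fingers pointing down and to +x. Origin: centre of the underside.
- pedal (a joint): Angle of the pedal about its hinge, a level axis along the switch's y, 60 mm to +x of the switch's origin and 42 mm above the bench: 0 = up (at rest), 0.13 rad = fully down at the stop, where the plate is level with its top 50 mm above the bench. The spring takes about 4 N at the start and 10 N at the stop, near the free edge.
- pedal_press (a point): Point on the top of the rubber tread of the pedal, on its middle line, 11 mm from the free front edge and 121 mm from the hinge; the pedal is 90 mm wide. At rest it stands about 66 mm above the bench and comes down 16 mm to the stop; it lies about 17 mm behind the guard's lip (to +x).
- thumb_nut: plain brass disc nut, 26 mm diameter, 18 mm high, loose on the bench between the nest and the switch; origin at the centre of its underside
- heat_sink: small finned aluminium heat sink, 26 x 26 x 20 mm, loose on the bench between the nest and the switch; origin at the centre of its underside
- screw_jar: little glass jar with a white cap, 32 mm diameter, 40 mm high, loose on the bench behind the other small things; origin at the centre of its underside
There are look-alikes about, which are no part of the job. What is meant by the module is not purple, and is the larger of those in its own colour.

How it is judged:
By the outcome, as a careful person would: the job done as asked, in the order asked, and still so for the second after the job is handed in, with the robot touching nothing.
It also fails if it takes over 61 s, if anything falls off the work surface, if the arm or the gripper's body presses on something with over 40 N, if the wrist force passes 120 N, or if a joint passes its speed limit or range.

ROBOT

A 6-joint arm with a two-finger parallel gripper is mounted at the origin on the work surface. World frame = base frame: x ahead of the robot, y to its left, z up, the work surface at z = 0. Lengths are in m, angles in degrees, forces in N, time in s.
With the tool pointing down it reaches from about 0.4 to 0.825 m from the base axis. Payload 7 kg.
Tool frame: the origin (TCP) lies midway between the tips of the shut fingers; the grasp point (between the pads) lies 19 mm behind it; z points along the fingers, y is the line along which they close (so a half turn about z gives the same grasp; the last joint's range is limited). The gripper opens to 88 mm and grips with 3 to 60 N. Pads are 19 mm wide; open, the fingers measure 130 mm over their backs; the gripper's body (78 mm by 193 mm) begins 47 mm behind the grasp point.
Start: joints at [16.507, 20.546, 0.682, 0, -70.136, -16.507], TCP at [0.675, -0, 0.227] pointing down, gripper open.
Joint ranges: [-176.03, 176.03], [-82.01, 121.73], [-58.28, 71.71], [-173.87, 95.51], [-174.79, -0.11], [-173.66, 173.66]. Speed limits (degrees/s): [136.94, 136.94, 172.46, 180, 180, 180].

INTERFACE

Orientations are given as [roll, pitch, yaw] about the fixed x, y, z axes, in that order (R = Rz(yaw) Ry(pitch) Rx(roll)).
In Python, from plant import get_state, optics, order gives the robot as it stands. The module is installed in compiled form; this text tells all that it offers.
- The arm moves only by the tool send_rows, never from a script. Its argument "moves" is a list of rows, each an object with "slide": the shift along the tool's x, y, z as a fraction of full scale, a list of three; "turn": the turn about the tool's z as a fraction of full scale; "gripper": the opening, from 0 (shut) to 1 (fully open). A call has exactly 5 rows; each row is the pose to reach, as a shift and turn from the pose commanded when the call began, along the tool's axes at that moment; what a row does not reach only later rows make up. Full scale, the value 1, is 150 mm for a shift and 90 degrees for a turn. A row lasts 1/12 s, in which the tool goes at most 41.7 mm and 7.16 degrees, less where a joint would pass 70% of its speed; a pose out of reach is approached as far as the arm can. A call with a number of a shift or a turn outside -1 to 1 is refused whole. A call with a gripper value outside its range is refused whole. The fingers move at their own pace and stop on an object; "newtons" is the grip in N (left out, the last holds). Time passes only in rows, so rows that repeat a pose let the fingers close, or fill a call up. It gives the time, the measured TCP pose, the force, the opening and the grip force at its end, in the units of the state.
- get_state(): the state, without advancing time (a new reading comes with each control period).
- optics.capture(name): name is "scene" or "side" or "wrist"; returns a dict with "img" (384x512x3 uint8, red, green, blue), "intrinsics" (3x3 intrinsics, pixels), "dist" ([k1, k2, p1, p2, k3] as OpenCV has them; the pictures are not rectified), "origin" and "attitude" of the camera in the world. Camera axes: x right, y down, z forward; pixel columns grow to the right and rows downward; lengths in m; the calibration is good to about 2 mm. A picture is of the moment at which its call begins. There is no depth.
- order.close_job(): hands the job in; it is judged then, once.
Trained networks look in the newest picture that a camera, given by its name, has taken for a name from the list of things; names that differ only in an ending like _2 or _b are one class to them, and where a whole thing is asked for, a point or a joint stands for the part that bears it (a point fixed in the world has none). Each returns a list of dicts, best first, with "p" (0 to 1); they miss things now and then, are a little off and sometimes report something else, mostly with a low value. They report only what shows in the picture. A call takes as long as a camera call. They do not tell look-alikes from the thing itself.
- optics.look_for(camera, name): "location" ([x, y, z] in m, in world coordinates, good to about 4 mm: the middle of the surface that is visible of it).
The state is a dict: "time_s": time; "joints": joint angles; "qd": joint speeds; "joint_torque": joint torques, N m; "tcp_pos": TCP position; "eef_rot": TCP orientation; "contact_force": force on the tool from outside, world axes, zero at the start; "moment": the same for the moment, N m; "gripper_width": finger opening in m; "gripper_force": force on a finger pad.
Only numpy, scipy, OpenCV 4.12 (cv2) and the standard library are available. Lean on these libraries where they do the work, as an engineer would, in place of code of your own. Each camera call takes 0.05 s, during which the arm holds its last target. There are 200 camera calls.

## Working session

There is one attempt and no reset: what is moved stays moved. The work goes in short steps, Python scripts to look and compute and a tool call to move; the robot and the scene stay as the last step left them, time stands still between calls to the robot, and variables do not carry over. Pictures are saved under pics/ and viewed, at most 10 in all, crops included, and the job is handed in when it is done.

Besides the shell and the picture viewer there is one more tool, called after "Call:" as name(argument=value, ...), one argument or row to a line, values as JSON. send_rows: Moves the arm, as the interface text tells. Shift numbers are shares of 150 mm and turn numbers shares of 90 degrees, none past 1 either way. Its arguments: {"type":"object","properties":{"moves":{"type":"array"},"newtons":{"type":"number"}},"required":["moves"]}

```bash
mkdir -p pics; ls
cat > h.py <<'E'
import numpy as np, cv2
from scipy.spatial.transform import Rotation as R
from plant import get_state, optics, order
def cap(n,f=None):
    c=optics.capture(n)
    if f: cv2.imwrite('pics/'+f,c['img'][:,:,::-1])
    return c
def rot(c):
    a=np.array(c['attitude'],float)
    return a if a.shape==(3,3) else R.from_euler('xyz',a,degrees=True).as_matrix()
def px2w(c,uv,z):
    K=np.array(c['intrinsics'],float);d=np.array(c['dist'],float)
    p=cv2.undistortPoints(np.array(uv,float).reshape(-1,1,2),K,d).reshape(-1,2)
    r=np.c_[p,np.ones(len(p))]@rot(c).T
    o=np.array(c['origin'],float)
    return o+r*((np.broadcast_to(z,len(p))-o[2])/r[:,2])[:,None]
def w2px(c,P):
    K=np.array(c['intrinsics'],float);d=np.array(c['dist'],float)
    M=rot(c).T; rv=cv2.Rodrigues(M)[0]
    return cv2.projectPoints(np.array(P,float).reshape(-1,3),rv,-M@np.array(c['origin'],float),K,d)[0].reshape(-1,2)
E
python3 - <<'E'
from h import *
s=get_state();print(s)
cs=[cap('scene'),cap('side')]
for n,c in zip(['scene','side'],cs):
    print(n,c['origin'],c['attitude'],c['intrinsics'])
    for t in ['module','nest','switch','pedal','pedal_press','thumb_nut','heat_sink','screw_jar']:
        for r in optics.look_for(n,t)[:4]: print(t,np.round(r['location'],3),round(r['p'],2),w2px(c,r['location']).round()[0])
cv2.imwrite('pics/a.png',cv2.resize(np.vstack([c['img'] for c in cs])[:,:,::-1],(400,600)))
for n,c in zip(['scene','side'],cs): cv2.imwrite(f'pics/{n}.png',cv2.resize(c['img'][:,:,::-1],(800,600),interpolation=cv2.INTER_CUBIC))
E
```

```text
pics
{'time_s': 0.0, 'joints': array([ 1.65059212e+01,  2.05905993e+01,  6.34243898e-01, -2.01819819e-02,
       -7.01359408e+01, -1.65060072e+01]), 'qd': array([ 0.04975127, -0.02603877,  0.02017357, -0.02567587, -0.08759551,
        0.05825799]), 'joint_torque': array([-8.00930356e-04, -5.82726967e+01,  2.93058443e+01,  6.99745238e+00,
        6.93249181e-03, -2.06530804e-04]), 'tcp_pos': array([ 6.74512733e-01, -3.74917640e-05,  2.25635500e-01]), 'eef_rot': array([ 1.79906116e+02, -8.03478517e-03, -9.00069523e+01]), 'contact_force': array([ 0.12744921, -0.15428723,  0.14906354]), 'moment': array([ 0.01434603, -0.04061528,  0.01384273]), 'gripper_force': 0.0, 'gripper_width': 0.08743313557330268}
scene [ 1.3029402  -0.42312931  0.67164613] [-124.80505416   -0.33530339   58.1031076 ] [[450.18187361   0.         249.64806208]
 [  0.         450.18187361 195.76414609]
 [  0.           0.           1.        ]]
module [0.408 0.327 0.014] 0.93 [304. 155.]
module [0.608 0.181 0.024] 0.6 [307. 201.]
module [0.414 0.19  0.011] 0.53 [266. 170.]
nest [0.679 0.238 0.012] 0.79 [342. 213.]
switch [ 0.648 -0.214  0.115] 0.9 [161. 235.]
switch [0.606 0.183 0.028] 0.61 [307. 199.]
pedal_press [ 0.649 -0.214  0.052] 0.59 [164. 259.]
thumb_nut [ 0.455 -0.004  0.012] 0.58 [212. 197.]
heat_sink [ 0.585 -0.019  0.015] 0.43 [232. 225.]
screw_jar [ 0.719 -0.024  0.031] 0.64 [262. 254.]
side [ 0.46572311 -0.58350353  0.65343183] [-132.79207537   -0.21744802   -8.10257545] [[386.65463178   0.         256.86357797]
 [  0.         386.65463178 191.98233233]
 [  0.           0.           1.        ]]
module [0.59  0.178 0.023] 0.85 [262. 168.]
module [0.414 0.196 0.011] 0.77 [194. 173.]
module [0.388 0.311 0.009] 0.7 [183. 148.]
nest [0.627 0.215 0.011] 0.81 [274. 162.]
switch [ 0.602 -0.248  0.13 ] 0.68 [311. 283.]
heat_sink [ 0.582 -0.018  0.017] 0.65 [272. 226.]
screw_jar [ 0.707 -0.025  0.031] 0.67 [328. 218.]
```

View pics/scene.png

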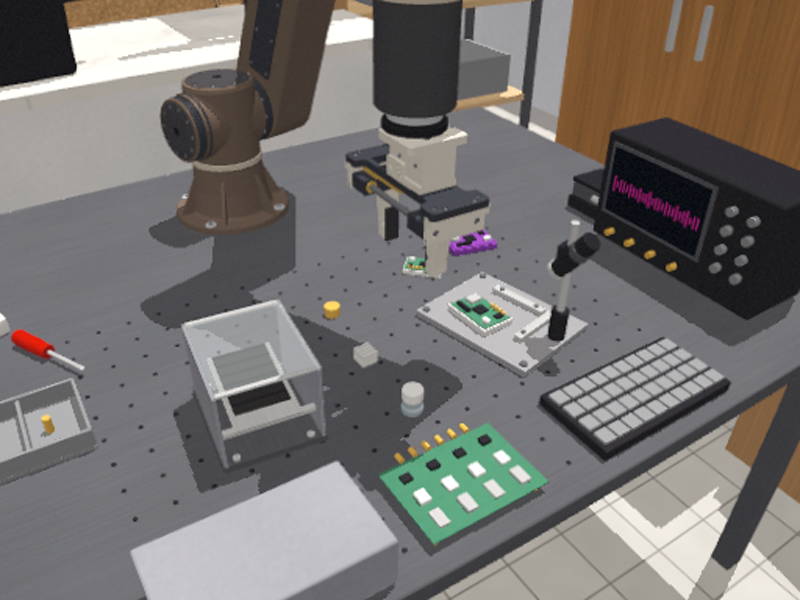

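View pics/side.png

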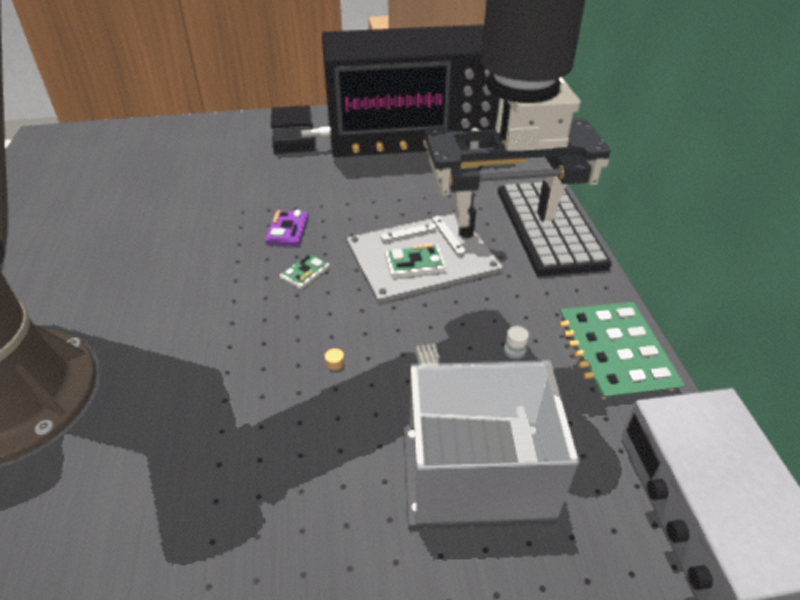

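Scene (800-wide view): the module candidates are the green one on the nest at (480,312), a smaller green one on the bench at (415,265) and a purple one at (472,243). The nest one fits: it is green, the larger of the two, and lies short of the fences. I'll confirm it in an enlarged crop and measure the corners.

Run:
```python
from h import *
c=cap('scene');d=cap('side')
# crops in native px: scale 5
a=cv2.resize(c['img'][165:245,255:385],None,fx=6.15,fy=6.15,interpolation=cv2.INTER_CUBIC)[:,:800]
b=cv2.resize(d['img'][130:195,215:327],None,fx=5,fy=5,interpolation=cv2.INTER_CUBIC)
cv2.imwrite('pics/c1.png',a[:,:,::-1]);print(a.shape)
b=cv2.resize(d['img'][130:195,215:327],None,fx=7,fy=7,interpolation=cv2.INTER_CUBIC)
cv2.imwrite('pics/c2.png',b[:,:,::-1]);print(b.shape)
```

```text
(492, 800, 3)
(455, 784, 3)
```

View pics/c1.png

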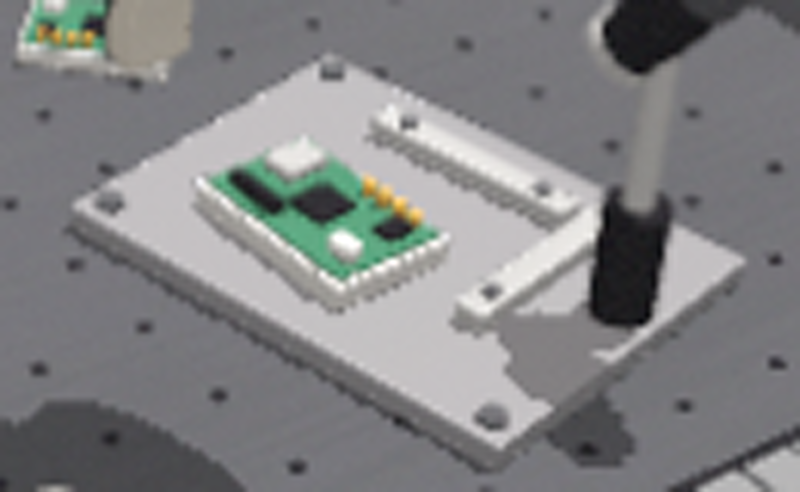

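View pics/c2.png

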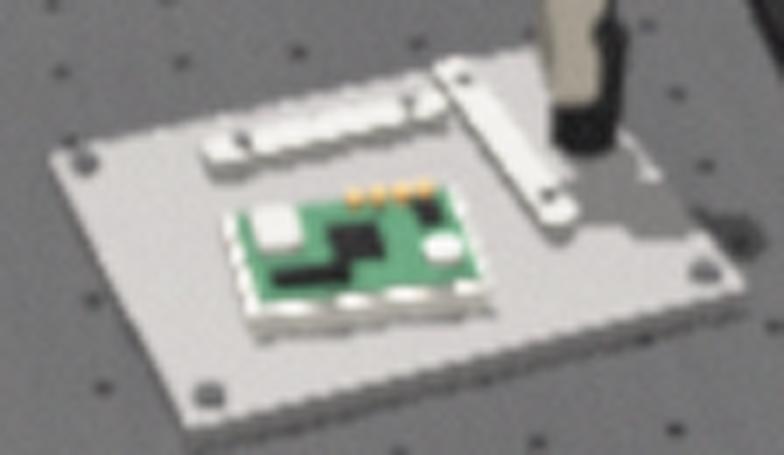

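The crops confirm it: the larger green module on the aluminium carrier lies on the nest. The far fence (next to the post) and the side fence show clearly. Next I fit the poses to the corners.

```bash
cat > fit.py <<'E'
from h import *
from scipy.optimize import least_squares
def fit(obs,L,W,z,x0):
    # obs: list of (cam, sx, sy, u, v)
    def f(p):
        c,s=np.cos(p[2]),np.sin(p[2]);e=[]
        for cam,sx,sy,u,v in obs:
            x,y=sx*L/2,sy*W/2
            e+=list((w2px(cam,[p[0]+c*x-s*y,p[1]+s*x+c*y,z])[0]-[u,v]))
        return e
    r=least_squares(f,x0,loss='soft_l1');return r.x,np.round(r.fun.reshape(-1,2),1)
E
python3 - <<'E'
from fit import *
c=cap('scene');d=cap('side')
A=lambda x,y:(255+(x+.5)/6.15-.5,165+(y+.5)/6.15-.5)
B=lambda x,y:(215+(x+.5)/7-.5,130+(y+.5)/7-.5)
nest=[(c,-1,-1,*A(72,212)),(c,-1,1,*A(330,58)),(c,1,-1,*A(500,452)),(c,1,1,*A(745,262)),(d,-1,1,*B(52,158)),(d,-1,-1,*B(188,427)),(d,1,-1,*B(745,287))]
mod=[(c,-1,-1,*A(197,188)),(c,1,-1,*A(340,292)),(c,1,1,*A(450,240)),(d,-1,-1,*B(250,315)),(d,1,-1,*B(492,288)),(d,1,1,*B(457,187)),(d,-1,1,*B(228,213))]
for cams in ([c],[d],[c,d]):
  n,e=fit([o for o in nest if any(o[0] is k for k in cams)],.22,.17,.012,[.65,.23,.3]);m,e2=fit([o for o in mod if any(o[0] is k for k in cams)],.09,.06,.024,[.6,.18,.3])
  print(n[:2],np.degrees(n[2]),m[:2],np.degrees(m[2]))
print(e,e2)
# fence points: far fence near-face top end -y; side fence
fp=[px2w(c,[A(457,305),A(575,215)],.022),px2w(c,[A(375,122),A(545,215)],.022),px2w(d,[B(433,65),B(547,228)],.022),px2w(d,[B(203,155),B(440,110)],.022)]
cc,s=np.cos(n[2]),np.sin(n[2]);Rn=np.array([[cc,-s],[s,cc]])
for p in fp: print(((p[:,:2]-n[:2])@Rn).round(4))
print('mod in nest',((m[:2]-n[:2])@Rn).round(4),np.degrees(m[2]-n[2]))
E
```

```text
[0.61933695 0.21768834] 12.968485468710911 [0.60131901 0.18651114] 3.717616895097968
[0.61796677 0.21871458] 12.584445183978637 [0.6006774  0.18726863] 1.7710978547486258
[0.61842165 0.21839204] 12.766600776065973 [0.60087331 0.18725917] 2.498361818175154
[[-0.4 -0.9]
 [-0.1 -0.4]
 [-0.1 -0. ]
 [ 0.5 -0. ]
 [-0.5 -0.4]
 [ 0.4  0.3]
 [ 0.7  0.1]] [[-0.2 -0.8]
 [-0.3 -0.1]
 [ 0.3  0.2]
 [ 0.3  0. ]
 [ 0.4 -0.2]
 [ 0.1  0.1]
 [-0.5  0.1]]
[[ 0.0513 -0.0353]
 [ 0.0482  0.0486]]
[[-0.0525  0.044 ]
 [ 0.0396  0.0397]]
[[ 0.0496  0.0752]
 [ 0.0483 -0.0373]]
[[-0.0574  0.0509]
 [ 0.0401  0.0459]]
mod in nest [-0.024  -0.0265] -10.26823895789082
```

Call:
send_rows(
  moves=[
    {"slide": [-0.18,0.18,0],"turn": 0.078,"gripper": 0.34},
    {"slide": [-0.36,0.36,0],"turn": 0.156,"gripper": 0.34},
    {"slide": [-0.54,0.54,0],"turn": 0.234,"gripper": 0.34},
    {"slide": [-0.72,0.72,0],"turn": 0.312,"gripper": 0.34},
    {"slide": [-0.9,0.9,0],"turn": 0.39,"gripper": 0.34},
  ],
  newtons=20,
)

```text
time_s: 1.52
tcp_pos: [0.5406, 0.134, 0.2266]
eef_rot: [-180.0, 0.0, -124.9]
contact_force: [0.0, 2.5, 0.7]
gripper_width: 0.06
gripper_force: 0.0
```

Call:
send_rows(
  moves=[
    {"slide": [0,0,0],"turn": 0.078,"gripper": 0.34},
    {"slide": [0,0,0],"turn": 0.156,"gripper": 0.34},
    {"slide": [0,0,0],"turn": 0.234,"gripper": 0.34},
    {"slide": [0,0,0],"turn": 0.312,"gripper": 0.34},
    {"slide": [0,0,0],"turn": 0.39,"gripper": 0.34},
  ],
)

```text
time_s: 1.93
tcp_pos: [0.5418, 0.1334, 0.2268]
eef_rot: [180.0, 0.0, -159.9]
contact_force: [0.3, -0.2, -0.6]
gripper_width: 0.0307
gripper_force: 0.0
```

Call:
send_rows(
  moves=[
    {"slide": [0,0,0],"turn": 0.078,"gripper": 0.34},
    {"slide": [0,0,0],"turn": 0.078,"gripper": 0.34},
    {"slide": [0,0,0],"turn": 0.078,"gripper": 0.34},
    {"slide": [0,0,0],"turn": 0.078,"gripper": 0.34},
    {"slide": [0,0,0],"turn": 0.078,"gripper": 0.34},
  ],
)

```text
time_s: 2.35
tcp_pos: [0.542, 0.1331, 0.2266]
eef_rot: [180.0, 0.0, -166.5]
contact_force: [-0.6, -0.0, -0.1]
gripper_width: 0.0297
gripper_force: 0.0
```

```bash
cat >> h.py <<'E'
N=np.array([.6184,.2184]);NY=12.77
Rn=R.from_euler('z',NY,degrees=True).as_matrix()[:2,:2]
def nestpos(p): return (np.array(p[:2])-N)@Rn
def togo(P):
    s=get_state();Rt=R.from_euler('xyz',s['eef_rot'],degrees=True).as_matrix()
    return Rt.T@(np.array(P)-s['tcp_pos'])/.15
def nest2w(x,y,z): return np.r_[N+Rn@[x,y],z]
def rep():
    s=get_state();print('t',s['time_s'],s['tcp_pos'].round(4),s['eef_rot'].round(2),'F',s['contact_force'].round(1),'w',round(s['gripper_width'],4),'nest',nestpos(s['tcp_pos']).round(4));return s
E
python3 - <<'E'
from h import *
rep();print(togo(nest2w(-.1,-.0265,.06)),togo(nest2w(-.1,-.0265,.0175)))
c=cap('scene');d=cap('side');w=cap('wrist','w1.png')
print(w['origin'],w2px(w,[nest2w(.004,.012,.012),nest2w(-.024,-.0265,.024)]))
E
```

```text
t 2.35 [0.542  0.1331 0.2266] [ 180.      0.   -166.48] F [-0.6 -0.  -0.1] w 0.0297 nest [-0.0934 -0.0662]
[0.04062775 0.26549332 1.11073086] [0.04064153 0.2654866  1.39406419]
[0.47208255 0.11653047 0.38507675] [[308.04360507 238.24722378]
 [281.83959839 222.16209313]]
```

Call:
send_rows(
  moves=[
    {"slide": [0.04,0.265,0.2],"turn": 0.008,"gripper": 0.34},
    {"slide": [0.04,0.265,0.4],"turn": 0.008,"gripper": 0.34},
    {"slide": [0.04,0.265,0.6],"turn": 0.008,"gripper": 0.34},
    {"slide": [0.04,0.265,0.8],"turn": 0.008,"gripper": 0.34},
    {"slide": [0.04,0.265,1.0],"turn": 0.008,"gripper": 0.34},
  ],
)

```text
time_s: 2.92
tcp_pos: [0.5268, 0.1707, 0.0755]
eef_rot: [180.0, 0.0, -167.3]
contact_force: [-0.1, 1.0, -0.2]
gripper_width: 0.0299
gripper_force: 0.0
```

Call:
send_rows(
  moves=[
    {"slide": [0,0,0.15],"turn": 0,"gripper": 0.34},
    {"slide": [0,0,0.25],"turn": 0,"gripper": 0.34},
    {"slide": [0,0,0.33],"turn": 0,"gripper": 0.34},
    {"slide": [0,0,0.38],"turn": 0,"gripper": 0.34},
    {"slide": [0,0,0.38],"turn": 0,"gripper": 0.34},
  ],
)

```text
time_s: 3.33
tcp_pos: [0.5262, 0.1699, 0.018]
eef_rot: [-179.9, -0.1, -167.3]
contact_force: [0.0, -0.5, 0.9]
gripper_width: 0.0295
gripper_force: 0.0
```

Run:
```python
from h import *
rep();print(togo(nest2w(-.051,-.0265,.0175)))
```

```text
t 3.3333 [0.5262 0.1699 0.018 ] [-1.7994e+02 -1.5000e-01 -1.6734e+02] F [ 0.  -0.5  0.9] w 0.0295 nest [-0.1007 -0.0269]
[-0.33123267  0.00329942  0.00268045]
```

Call:
send_rows(
  moves=[
    {"slide": [-0.06,0,0],"turn": 0,"gripper": 0.34},
    {"slide": [-0.12,0,0],"turn": 0,"gripper": 0.34},
    {"slide": [-0.17,0,0],"turn": 0,"gripper": 0.34},
    {"slide": [-0.22,0,0],"turn": 0,"gripper": 0.34},
    {"slide": [-0.25,0,0],"turn": 0,"gripper": 0.34},
  ],
)

```text
time_s: 3.75
tcp_pos: [0.5649, 0.1789, 0.0201]
eef_rot: [180.0, 0.0, -167.4]
contact_force: [-2.0, -0.1, 2.2]
gripper_width: 0.0299
gripper_force: 1.6
```

Call:
send_rows(
  moves=[
    {"slide": [-0.02,0,0],"turn": 0,"gripper": 0.34},
    {"slide": [-0.04,0,0],"turn": 0,"gripper": 0.34},
    {"slide": [-0.05,0,0],"turn": 0,"gripper": 0.34},
    {"slide": [-0.06,0,0],"turn": 0,"gripper": 0.34},
    {"slide": [-0.06,0,0],"turn": 0,"gripper": 0.34},
  ],
)

```text
time_s: 4.17
tcp_pos: [0.5718, 0.1802, 0.0199]
eef_rot: [-180.0, -0.1, -167.4]
contact_force: [-3.7, -1.8, 5.8]
gripper_width: 0.0296
gripper_force: 3.0
```

Run:
```python
from h import *
rep();d=cap('side');rep();cv2.imwrite('pics/s2.png',cv2.resize(d['img'][125:205,205:327],None,fx=6.5,fy=6.5,interpolation=cv2.INTER_CUBIC)[:,:,::-1])
```

```text
t 4.1667 [0.5718 0.1802 0.0199] [-1.7998e+02 -7.0000e-02 -1.6737e+02] F [-3.7 -1.8  5.8] w 0.0296 nest [-0.0538 -0.0269]
t 4.2167 [0.5718 0.1802 0.0199] [-1.7998e+02 -6.0000e-02 -1.6737e+02] F [-4.1 -2.2  4.5] w 0.0299 nest [-0.0539 -0.0269]
```

View pics/s2.png

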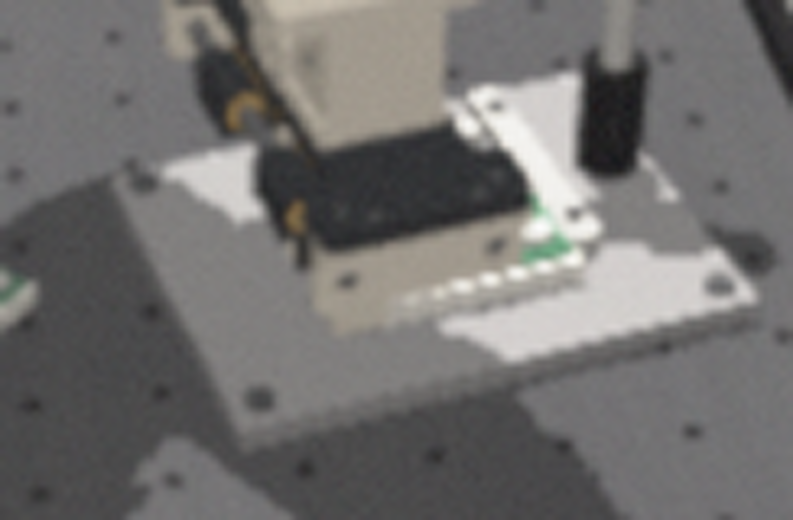

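The view shows the two fingers behind the module, squared up, with its front edge near (580,262) close to the far fence. I'll press on a bit.

Call:
send_rows(
  moves=[
    {"slide": [-0.01,0,0],"turn": 0,"gripper": 0.34},
    {"slide": [-0.02,0,0],"turn": 0,"gripper": 0.34},
    {"slide": [-0.03,0,0],"turn": 0,"gripper": 0.34},
    {"slide": [-0.03,0,0],"turn": 0,"gripper": 0.34},
    {"slide": [-0.03,0,0],"turn": 0,"gripper": 0.34},
  ],
)

```text
time_s: 4.63
tcp_pos: [0.5732, 0.1803, 0.0197]
eef_rot: [-179.9, -0.4, -167.4]
contact_force: [-16.3, -0.5, 13.8]
gripper_width: 0.0297
gripper_force: 9.2
```

Run:
```python
from h import *
rep()
```

```text
t 4.6333 [0.5732 0.1803 0.0197] [-179.94   -0.36 -167.38] F [-16.3  -0.5  13.8] w 0.0297 nest [-0.0525 -0.0272]
```

Call:
send_rows(
  moves=[
    {"slide": [0.1,0,0],"turn": 0,"gripper": 0.34},
    {"slide": [0.2,0,0],"turn": 0,"gripper": 0},
    {"slide": [0.2,-0.16,0],"turn": 0,"gripper": 0},
    {"slide": [0.2,-0.32,0],"turn": 0,"gripper": 0},
    {"slide": [0.2,-0.48,0],"turn": 0,"gripper": 0},
  ],
)

```text
time_s: 5.05
tcp_pos: [0.5638, 0.1048, 0.0201]
eef_rot: [180.0, 0.1, -167.3]
contact_force: [1.0, -0.2, -0.5]
gripper_width: 0.0089
gripper_force: 0.0
```

Call:
send_rows(
  moves=[
    {"slide": [-0.15,0,0],"turn": 0,"gripper": 0},
    {"slide": [-0.3,0,0],"turn": 0,"gripper": 0},
    {"slide": [-0.45,0,0],"turn": 0,"gripper": 0},
    {"slide": [-0.5,0,0],"turn": 0,"gripper": 0},
    {"slide": [-0.5,0,0],"turn": 0,"gripper": 0},
  ],
)

```text
time_s: 5.47
tcp_pos: [0.6385, 0.1217, 0.0195]
eef_rot: [180.0, 0.1, -167.4]
contact_force: [0.0, 0.1, 0.1]
gripper_width: 0.0004
gripper_force: 0.0
```

Run:
```python
from h import *
rep();c=cap('scene');d=cap('side')
a=cv2.resize(c['img'][165:245,255:375],None,fx=5,fy=5,interpolation=cv2.INTER_CUBIC)[:,:600]
b=cv2.resize(d['img'][130:195,215:335],None,fx=5,fy=5,interpolation=cv2.INTER_CUBIC)[:200]
b=cv2.resize(d['img'][130:170,215:335],None,fx=5,fy=5,interpolation=cv2.INTER_CUBIC)
cv2.imwrite('pics/p3.png',np.vstack([a,b])[:,:,::-1])
```

```text
t 5.4667 [0.6385 0.1217 0.0195] [ 1.7999e+02  9.0000e-02 -1.6738e+02] F [0.  0.1 0.1] w 0.0004 nest [-0.0018 -0.0988]
```

View pics/p3.png

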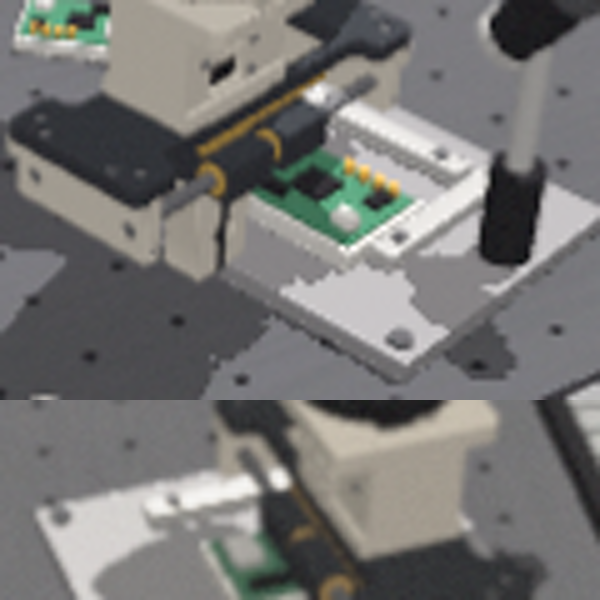

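The module now sits against the far fence with its +y side gap still open (upper view, around (370,240)). Next comes the push to the side fence.

Call:
send_rows(
  moves=[
    {"slide": [0,0.09,0],"turn": 0,"gripper": 0},
    {"slide": [0,0.17,0],"turn": 0,"gripper": 0},
    {"slide": [0,0.24,0],"turn": 0,"gripper": 0},
    {"slide": [0,0.31,0],"turn": 0,"gripper": 0},
    {"slide": [0,0.35,0],"turn": 0,"gripper": 0},
  ],
)

```text
time_s: 5.98
tcp_pos: [0.6242, 0.174, 0.0198]
eef_rot: [-180.0, -0.0, -167.3]
contact_force: [-0.4, -2.1, 0.4]
gripper_width: 0.0004
gripper_force: 1.2
```

Call:
send_rows(
  moves=[
    {"slide": [0,0.02,0],"turn": 0,"gripper": 0},
    {"slide": [0,0.03,0],"turn": 0,"gripper": 0},
    {"slide": [0,0.04,0],"turn": 0,"gripper": 0},
    {"slide": [0,0.05,0],"turn": 0,"gripper": 0},
    {"slide": [0,0.05,0],"turn": 0,"gripper": 0},
  ],
)

```text
time_s: 6.4
tcp_pos: [0.6232, 0.1793, 0.0197]
eef_rot: [-180.0, -0.0, -167.4]
contact_force: [-1.8, -3.4, 3.7]
gripper_width: 0.0004
gripper_force: 2.0
```

Run:
```python
from h import *
rep()
```

```text
t 6.4 [0.6232 0.1793 0.0197] [-1.7998e+02 -2.0000e-02 -1.6738e+02] F [-1.8 -3.4  3.7] w 0.0004 nest [-0.004  -0.0392]
```

Call:
send_rows(
  moves=[
    {"slide": [0,0.01,0],"turn": 0,"gripper": 0},
    {"slide": [0,0.02,0],"turn": 0,"gripper": 0},
    {"slide": [0,0.03,0],"turn": 0,"gripper": 0},
    {"slide": [0,0.03,0],"turn": 0,"gripper": 0},
    {"slide": [0,0.03,0],"turn": 0,"gripper": 0},
  ],
)

```text
time_s: 6.82
tcp_pos: [0.6223, 0.1837, 0.0197]
eef_rot: [-180.0, -0.0, -167.4]
contact_force: [-0.8, -4.5, 5.0]
gripper_width: 0.0004
gripper_force: 2.9
```

Run:
```python
from h import *
rep()
```

```text
t 6.8167 [0.6223 0.1837 0.0197] [-1.7999e+02 -1.0000e-02 -1.6738e+02] F [-0.8 -4.5  5. ] w 0.0004 nest [-0.0039 -0.0347]
```

Still moving; I continue.

Call:
send_rows(
  moves=[
    {"slide": [0,0.01,0],"turn": 0,"gripper": 0},
    {"slide": [0,0.02,0],"turn": 0,"gripper": 0},
    {"slide": [0,0.03,0],"turn": 0,"gripper": 0},
    {"slide": [0,0.03,0],"turn": 0,"gripper": 0},
    {"slide": [0,0.03,0],"turn": 0,"gripper": 0},
  ],
)

```text
time_s: 7.23
tcp_pos: [0.6213, 0.1882, 0.0197]
eef_rot: [-180.0, -0.0, -167.4]
contact_force: [0.0, -4.9, 4.5]
gripper_width: 0.0003
gripper_force: 2.9
```

Run:
```python
from h import *
rep()
```

```text
t 7.2333 [0.6213 0.1882 0.0197] [-179.99   -0.   -167.38] F [ 0.  -4.9  4.5] w 0.0003 nest [-0.0038 -0.0301]
```

Run:
```python
from h import *
c=cap('scene')
cv2.imwrite('pics/p4.png',cv2.resize(c['img'][165:245,255:375],None,fx=6,fy=6,interpolation=cv2.INTER_CUBIC)[:,:,::-1])
```

```text
(no output)
```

View pics/p4.png

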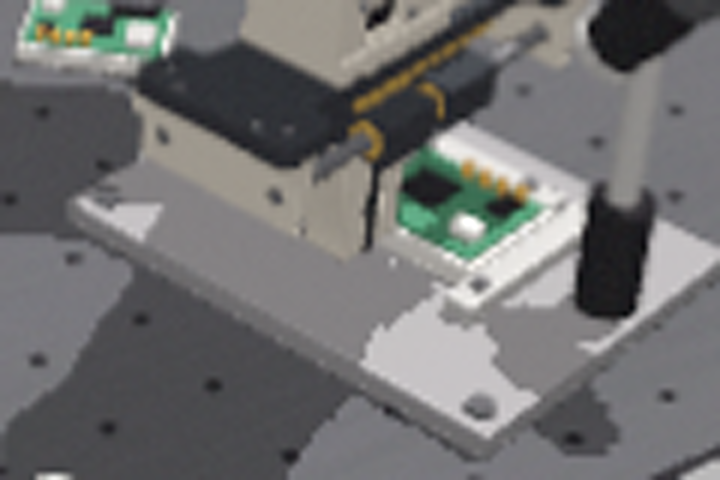

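It shows the module's right edge flush along the far fence and its back edge close to the side fence (around (470,150)). I push on until a real stop.

Call:
send_rows(
  moves=[
    {"slide": [0,0.01,0],"turn": 0,"gripper": 0},
    {"slide": [0,0.02,0],"turn": 0,"gripper": 0},
    {"slide": [0,0.03,0],"turn": 0,"gripper": 0},
    {"slide": [0,0.03,0],"turn": 0,"gripper": 0},
    {"slide": [0,0.03,0],"turn": 0,"gripper": 0},
  ],
)

```text
time_s: 7.7
tcp_pos: [0.6208, 0.1901, 0.0197]
eef_rot: [-179.8, -0.1, -167.4]
contact_force: [4.5, -16.6, 4.6]
gripper_width: 0.0004
gripper_force: 8.7
```

Run:
```python
from h import *
rep()
```

```text
t 7.7 [0.6208 0.1901 0.0197] [-1.7984e+02 -6.0000e-02 -1.6739e+02] F [  4.5 -16.6   4.6] w 0.0004 nest [-0.0039 -0.0281]
```

Call:
send_rows(
  moves=[
    {"slide": [0,-0.2,0],"turn": 0,"gripper": 0},
    {"slide": [0.27,-0.2,0],"turn": 0,"gripper": 0},
    {"slide": [0.52,-0.2,0],"turn": 0,"gripper": 0.3},
    {"slide": [0.58,-0.05,0],"turn": 0,"gripper": 0.3},
    {"slide": [0.58,0.2,0],"turn": 0,"gripper": 0.3},
  ],
)

```text
time_s: 8.12
tcp_pos: [0.526, 0.2006, 0.0193]
eef_rot: [180.0, -0.1, -167.6]
contact_force: [1.9, 0.8, 0.1]
gripper_width: 0.0152
gripper_force: 0.0
```

Call:
send_rows(
  moves=[
    {"slide": [0,0,0],"turn": 0,"gripper": 0.3},
    {"slide": [-0.08,0,0],"turn": 0,"gripper": 0.3},
    {"slide": [-0.16,0,0],"turn": 0,"gripper": 0.3},
    {"slide": [-0.22,0,0],"turn": 0,"gripper": 0.3},
    {"slide": [-0.22,0,0],"turn": 0,"gripper": 0.3},
  ],
)

```text
time_s: 8.53
tcp_pos: [0.5628, 0.2117, 0.0194]
eef_rot: [179.9, 0.1, -167.4]
contact_force: [0.2, -0.0, 0.8]
gripper_width: 0.0266
gripper_force: 0.0
```

Run:
```python
from h import *
rep()
```

```text
t 8.5333 [0.5628 0.2117 0.0194] [ 1.7995e+02  9.0000e-02 -1.6736e+02] F [ 0.2 -0.   0.8] w 0.0266 nest [-0.0557  0.0058]
```

Call:
send_rows(
  moves=[
    {"slide": [-0.01,0,0],"turn": 0,"gripper": 0.3},
    {"slide": [-0.02,0,0],"turn": 0,"gripper": 0.3},
    {"slide": [-0.03,0,0],"turn": 0,"gripper": 0.3},
    {"slide": [-0.04,0,0],"turn": 0,"gripper": 0.3},
    {"slide": [-0.04,0,0],"turn": 0,"gripper": 0.3},
  ],
)

```text
time_s: 8.95
tcp_pos: [0.5656, 0.2111, 0.0193]
eef_rot: [-180.0, -0.1, -167.4]
contact_force: [-3.2, 0.9, 2.1]
gripper_width: 0.0263
gripper_force: 2.3
```

Run:
```python
from h import *
rep()
```

```text
t 8.95 [0.5656 0.2111 0.0193] [-1.7998e+02 -1.3000e-01 -1.6739e+02] F [-3.2  0.9  2.1] w 0.0263 nest [-0.0531  0.0046]
```

Call:
send_rows(
  moves=[
    {"slide": [-0.01,0,0],"turn": 0,"gripper": 0.3},
    {"slide": [-0.02,0,0],"turn": 0,"gripper": 0.3},
    {"slide": [-0.02,0,0],"turn": 0,"gripper": 0.3},
    {"slide": [-0.02,0,0],"turn": 0,"gripper": 0.3},
    {"slide": [-0.02,0,0],"turn": 0,"gripper": 0.3},
  ],
)

```text
time_s: 9.37
tcp_pos: [0.5661, 0.2111, 0.0191]
eef_rot: [-179.9, -0.4, -167.4]
contact_force: [-14.1, 0.4, 8.2]
gripper_width: 0.026
gripper_force: 7.8
```

Call:
send_rows(
  moves=[
    {"slide": [0.03,0,0],"turn": 0,"gripper": 0.3},
    {"slide": [0.2,0,0],"turn": 0,"gripper": 0.3},
    {"slide": [0.4,0,-0.1],"turn": 0,"gripper": 0},
    {"slide": [0.5,0,-0.35],"turn": 0,"gripper": 0},
    {"slide": [0.5,0,-0.6],"turn": 0,"gripper": 0},
  ],
)

```text
time_s: 9.78
tcp_pos: [0.4927, 0.1938, 0.1091]
eef_rot: [-179.9, -0.3, -167.4]
contact_force: [0.8, 0.5, 0.7]
gripper_width: 0.0115
gripper_force: 0.0
```

Run:
```python
from h import *
rep();c=cap('scene');d=cap('side')
a=cv2.resize(c['img'][180:240,290:355],None,fx=6,fy=6,interpolation=cv2.INTER_CUBIC)
b=cv2.resize(d['img'][130:190,230:300],None,fx=6,fy=6,interpolation=cv2.INTER_CUBIC)
cv2.imwrite('pics/p5.png',np.hstack([a,b])[:,:,::-1])
# switch corner info
for n,cc in(('scene',c),('side',d)): 
  for t in('switch','pedal_press','nest','module'):
    for r in optics.look_for(n,t)[:3]: print(n,t,np.round(r['location'],3),round(r['p'],2))
a=cv2.resize(c['img'][188:304,100:220],None,fx=5,fy=5,interpolation=cv2.INTER_CUBIC)
cv2.imwrite('pics/sw1.png',a[:,:,::-1])
b=cv2.resize(d['img'][225:345,252:376],None,fx=5,fy=5,interpolation=cv2.INTER_CUBIC)
cv2.imwrite('pics/sw2.png',b[:,:,::-1])
```

```text
t 9.7833 [0.4927 0.1938 0.1091] [-179.89   -0.28 -167.37] F [0.8 0.5 0.7] w 0.0115 nest [-0.1281  0.0038]
scene switch [ 0.651 -0.212  0.112] 0.63
scene pedal_press [ 0.651 -0.213  0.052] 0.57
scene nest [0.675 0.211 0.012] 0.93
scene module [0.622 0.227 0.027] 0.77
scene module [0.421 0.196 0.011] 0.7
scene module [0.403 0.327 0.011] 0.67
side switch [ 0.602 -0.247  0.126] 0.55
side nest [0.643 0.209 0.011] 0.6
side module [0.612 0.223 0.022] 0.87
side module [0.389 0.314 0.009] 0.83
side module [0.415 0.201 0.013] 0.61
```

View pics/p5.png

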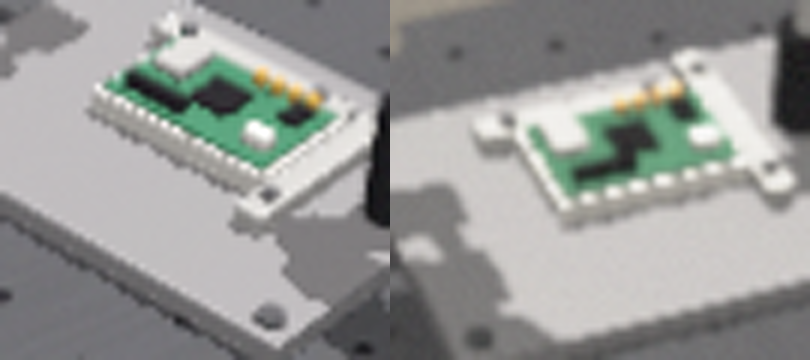

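View pics/sw1.png

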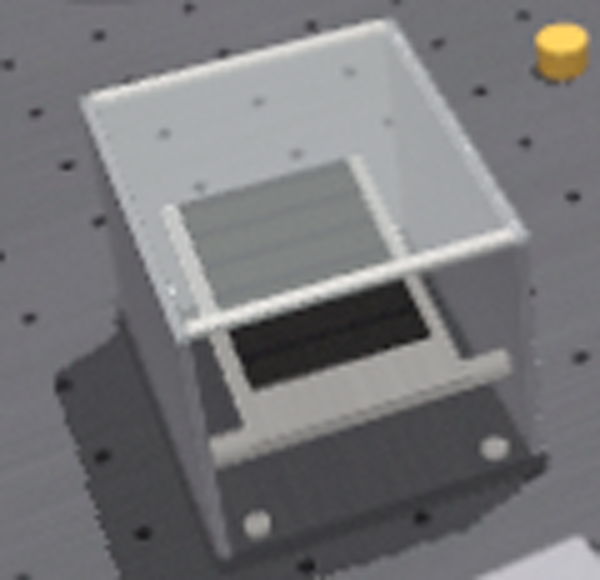

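The module is flush along both fences in both views (left fence gap closed, far edge along the fence). In the switch picture, the roof corners are at (85,100), (390,22), (525,235), (185,335) and the hinge rod is on the +x side. I measure the switch next.

Run:
```python
from h import *
c=cap('scene')
A=lambda x,y:(100+(x+.5)/5-.5,188+(y+.5)/5-.5)
r=px2w(c,[A(85,98),A(390,20),A(525,233),A(185,335)],.126)
print(r.round(4)); e=lambda a,b:(np.linalg.norm(a-b).round(4),np.degrees(np.arctan2(*(b-a)[1::-1])).round(1))
print('front',e(r[0],r[1]),'back',e(r[3],r[2]),'left',e(r[0],r[3]),'right',e(r[1],r[2]))
b=px2w(c,[A(225,558),A(547,463)],.0);print('base +x corners',b.round(4),e(b[0],b[1]))
rest=px2w(c,[A(165,205),A(358,155)],.066);print('pedal front edge',rest.round(4),e(rest[0],rest[1]))
h=px2w(c,[A(215,455),A(508,362)],.042);print('hinge',h.round(4),e(h[0],h[1]))
print(rep()['joints'])
```

```text
[[ 0.5304 -0.2614  0.126 ]
 [ 0.544  -0.1298  0.126 ]
 [ 0.702  -0.1457  0.126 ]
 [ 0.6895 -0.2767  0.126 ]]
front (np.float64(0.1323), np.float64(84.1)) back (np.float64(0.1315), np.float64(84.6)) left (np.float64(0.1599), np.float64(-5.5)) right (np.float64(0.1588), np.float64(-5.8))
base +x corners [[ 0.6806 -0.2758  0.    ]
 [ 0.7002 -0.1422  0.    ]] (np.float64(0.135), np.float64(81.7))
pedal front edge [[ 0.539  -0.2388  0.066 ]
 [ 0.5499 -0.1535  0.066 ]] (np.float64(0.086), np.float64(82.8))
hinge [[ 0.6672 -0.2687  0.042 ]
 [ 0.679  -0.1467  0.042 ]] (np.float64(0.1226), np.float64(84.4))
t 10.3333 [0.4964 0.1956 0.1086] [-1.7995e+02 -9.0000e-02 -1.6737e+02] F [-0.3 -1.3 -0.5] w 0.0001 nest [-0.124   0.0047]
[ 4.25746589e+01  1.36839093e+01 -2.61035980e+01  5.47647172e-04
 -5.03203876e+01 -1.19949530e+02]
```

Switch: yaw ≈ −5.6°, lip centre (0.537,−0.196), press point (0.554,−0.197), consistent with the hinge. The interface offers no tilt, so I move high and clear and see what the arm does at the edge of its reach.

Call:
send_rows(
  moves=[
    {"slide": [0,0,-0.2],"turn": 0,"gripper": 0},
    {"slide": [0,0,-0.4],"turn": 0,"gripper": 0},
    {"slide": [0,0,-0.6],"turn": 0,"gripper": 0},
    {"slide": [0,0,-0.8],"turn": 0,"gripper": 0},
    {"slide": [0,0,-1],"turn": 0,"gripper": 0},
  ],
)

```text
time_s: 10.75
tcp_pos: [0.4964, 0.1957, 0.2605]
eef_rot: [-180.0, -0.1, -167.4]
contact_force: [0.4, -0.4, -0.2]
gripper_width: 0.0006
gripper_force: 0.0
```

Call:
send_rows(
  moves=[
    {"slide": [0,-0.16,-0.2],"turn": 0.04,"gripper": 0},
    {"slide": [0,-0.32,-0.4],"turn": 0.08,"gripper": 0},
    {"slide": [0,-0.48,-0.6],"turn": 0.12,"gripper": 0},
    {"slide": [0,-0.64,-0.8],"turn": 0.16,"gripper": 0},
    {"slide": [0,-0.8,-1],"turn": 0.2,"gripper": 0},
  ],
)

```text
time_s: 11.17
tcp_pos: [0.5228, 0.0777, 0.4107]
eef_rot: [-180.0, -0.0, 174.5]
contact_force: [-0.3, -0.0, 0.1]
gripper_width: 0.0005
gripper_force: 0.0
```

Call:
send_rows(
  moves=[
    {"slide": [-0.1,-0.2,0],"turn": 0,"gripper": 0},
    {"slide": [-0.2,-0.4,0],"turn": 0,"gripper": 0},
    {"slide": [-0.3,-0.6,0],"turn": 0,"gripper": 0},
    {"slide": [-0.4,-0.8,0],"turn": 0,"gripper": 0},
    {"slide": [-0.5,-1,0],"turn": 0,"gripper": 0},
  ],
)

```text
time_s: 11.58
tcp_pos: [0.584, -0.0791, 0.4089]
eef_rot: [-180.0, -0.1, 174.6]
contact_force: [1.1, 0.6, 0.8]
gripper_width: 0.0006
gripper_force: 0.0
```

Call:
send_rows(
  moves=[
    {"slide": [-0.15,-0.2,0],"turn": 0,"gripper": 0},
    {"slide": [-0.3,-0.4,0],"turn": 0,"gripper": 0},
    {"slide": [-0.5,-0.6,0],"turn": 0,"gripper": 0},
    {"slide": [-0.7,-0.8,0],"turn": 0,"gripper": 0},
    {"slide": [-0.7,-0.9,0],"turn": 0,"gripper": 0},
  ],
)

```text
time_s: 12.0
tcp_pos: [0.6784, -0.225, 0.4041]
eef_rot: [-180.0, -0.4, 174.5]
contact_force: [-1.1, 2.2, -3.1]
gripper_width: 0.0002
gripper_force: 0.0
```

Run:
```python
from h import *
print(rep()['joints'].round(2))
```

```text
t 12.0 [ 0.6784 -0.225   0.4041] [-179.98   -0.39  174.54] F [-1.1  2.2 -3.1] w 0.0002 nest [-0.0395 -0.4457]
[ -2.78  22.29  25.59  -0.   -93.68 -92.68]
```

Call:
send_rows(
  moves=[
    {"slide": [-0.25,0,0],"turn": 0,"gripper": 0},
    {"slide": [-0.5,0,0],"turn": 0,"gripper": 0},
    {"slide": [-0.75,0,0],"turn": 0,"gripper": 0},
    {"slide": [-1,0,0],"turn": 0,"gripper": 0},
    {"slide": [-1,0,0],"turn": 0,"gripper": 0},
  ],
)

```text
time_s: 12.42
tcp_pos: [0.8323, -0.2357, 0.3949]
eef_rot: [180.0, -0.8, 174.7]
contact_force: [2.0, 1.7, -7.4]
gripper_width: 0.0007
gripper_force: 0.0
```

Call:
send_rows(
  moves=[
    {"slide": [-0.25,0,0],"turn": 0,"gripper": 0},
    {"slide": [-0.5,0,0],"turn": 0,"gripper": 0},
    {"slide": [-0.75,0,0],"turn": 0,"gripper": 0},
    {"slide": [-1,0,0],"turn": 0,"gripper": 0},
    {"slide": [-1,0,0],"turn": 0,"gripper": 0},
  ],
)

```text
time_s: 12.83
tcp_pos: [0.9022, -0.2326, 0.3697]
eef_rot: [-179.4, 2.0, 174.7]
contact_force: [-0.3, 0.4, 0.1]
gripper_width: 0.0003
gripper_force: 0.0
```

Run:
```python
from h import *
print(rep()['joints'].round(2))
```

```text
t 12.8333 [ 0.9022 -0.2326  0.3697] [-179.44    2.    174.68] F [-0.3  0.4  0.1] w 0.0003 nest [ 0.1771 -0.5026]
[  -2.31   50.72   71.64    0.7  -108.96  -92.79]
```

The reach limit (J3 at its stop) does trade position for tilt. I push further out to see whether the tilt builds up and holds.

Call:
send_rows(
  moves=[
    {"slide": [-0.5,0,0],"turn": 0,"gripper": 0},
    {"slide": [-1,0,0],"turn": 0,"gripper": 0},
    {"slide": [-1,0,0],"turn": 0,"gripper": 0},
    {"slide": [-1,0,0],"turn": 0,"gripper": 0},
    {"slide": [-1,0,0],"turn": 0,"gripper": 0},
  ],
)

```text
time_s: 13.25
tcp_pos: [0.945, -0.2246, 0.3281]
eef_rot: [-178.9, 4.2, 174.7]
contact_force: [-0.0, -0.3, 0.1]
gripper_width: 0.0006
gripper_force: 0.0
```

Run:
```python
from h import *
print(rep()['joints'].round(2))
```

```text
t 13.25 [ 0.945  -0.2246  0.3281] [-178.91    4.23  174.7 ] F [-0.  -0.3  0.1] w 0.0006 nest [ 0.2205 -0.5042]
[  -1.44   53.54   71.67    1.42 -103.98  -93.51]
```

Call:
send_rows(
  moves=[
    {"slide": [-1,0,-1],"turn": 0,"gripper": 0},
    {"slide": [-1,0,-1],"turn": 0,"gripper": 0},
    {"slide": [-1,0,-1],"turn": 0,"gripper": 0},
    {"slide": [-1,0,-1],"turn": 0,"gripper": 0},
    {"slide": [-1,0,-1],"turn": 0,"gripper": 0},
  ],
)

```text
time_s: 13.67
tcp_pos: [0.936, -0.2082, 0.3802]
eef_rot: [-178.4, 6.6, 174.7]
contact_force: [0.3, 0.4, 0.2]
gripper_width: 0.0005
gripper_force: 0.0
```

Run:
```python
from h import *
print(rep()['joints'].round(2))
```

```text
t 13.6667 [ 0.936  -0.2082  0.3802] [-178.37    6.6   174.75] F [0.3 0.4 0.2] w 0.0005 nest [ 0.2154 -0.4863]
[  -0.12   50.55   71.71    2.29 -104.72  -94.52]
```

Call:
send_rows(
  moves=[
    {"slide": [0.2,0,0],"turn": 0,"gripper": 0},
    {"slide": [0.4,0,0],"turn": 0,"gripper": 0},
    {"slide": [0.6,0,0],"turn": 0,"gripper": 0},
    {"slide": [0.8,0,0],"turn": 0,"gripper": 0},
    {"slide": [1,0,0],"turn": 0,"gripper": 0},
  ],
)

```text
time_s: 14.08
tcp_pos: [0.7857, -0.1949, 0.3613]
eef_rot: [-178.4, 6.5, 174.7]
contact_force: [-0.1, 0.3, 2.0]
gripper_width: 0.0005
gripper_force: 0.0
```

Run:
```python
from h import *
print(rep()['joints'].round(2))
```

```text
t 14.0833 [ 0.7857 -0.1949  0.3613] [-178.38    6.52  174.72] F [-0.1  0.3  2. ] w 0.0005 nest [ 0.0718 -0.4401]
[  0.87  27.46  27.01   2.32 -83.24 -96.39]
```

The tilt holds after retreating (6.5° after several pushes, ~2.2° per call), so it can be built up at the reach limit. I repeat, with a small −y part against sideways drift.

Call:
send_rows(
  moves=[
    {"slide": [-1,-0.15,-0.3],"turn": 0,"gripper": 0},
    {"slide": [-1,-0.15,-0.3],"turn": 0,"gripper": 0},
    {"slide": [-1,-0.15,-0.3],"turn": 0,"gripper": 0},
    {"slide": [-1,-0.15,-0.3],"turn": 0,"gripper": 0},
    {"slide": [-1,-0.15,-0.3],"turn": 0,"gripper": 0},
  ],
)

```text
time_s: 14.5
tcp_pos: [0.9148, -0.2269, 0.4106]
eef_rot: [-178.0, 6.9, 174.7]
contact_force: [-40.0, 15.3, 4.7]
gripper_width: 0.0009
gripper_force: 0.0
```

Call:
send_rows(
  moves=[
    {"slide": [-1,-0.3,-0.3],"turn": 0,"gripper": 0},
    {"slide": [-1,-0.3,-0.3],"turn": 0,"gripper": 0},
    {"slide": [-1,-0.3,-0.3],"turn": 0,"gripper": 0},
    {"slide": [-1,-0.3,-0.3],"turn": 0,"gripper": 0},
    {"slide": [-1,-0.3,-0.3],"turn": 0,"gripper": 0},
  ],
)

```text
time_s: 14.92
tcp_pos: [0.9342, -0.2477, 0.4045]
eef_rot: [-177.5, 9.6, 174.8]
contact_force: [-0.0, 0.9, 0.6]
gripper_width: 0.0006
gripper_force: 0.0
```

Call:
send_rows(
  moves=[
    {"slide": [-1,-0.3,-0.3],"turn": 0,"gripper": 0},
    {"slide": [-1,-0.3,-0.3],"turn": 0,"gripper": 0},
    {"slide": [-1,-0.3,-0.3],"turn": 0,"gripper": 0},
    {"slide": [-1,-0.3,-0.3],"turn": 0,"gripper": 0},
    {"slide": [-1,-0.3,-0.3],"turn": 0,"gripper": 0},
  ],
)

```text
time_s: 15.33
tcp_pos: [0.9503, -0.2662, 0.3979]
eef_rot: [-176.8, 11.7, 174.9]
contact_force: [0.1, 0.1, -0.8]
gripper_width: 0.0008
gripper_force: 0.0
```

```bash
cat >> h.py <<'E'
def tl():
    s=rep();M=R.from_euler('xyz',s['eef_rot'],degrees=True).as_matrix()
    z=M[:,2];print('tilt',np.degrees(np.arccos(-z[2])).round(1),'az',np.degrees(np.arctan2(z[1],z[0])).round(1),'tool y',M[:,1].round(3),s['joints'].round(1));return s
E
python3 -c "from h import *
tl()"
```

```text
t 15.3333 [ 0.9503 -0.2662  0.3979] [-176.84   11.7   174.94] F [ 0.1  0.1 -0.8] w 0.0008 nest [ 0.2166 -0.546 ]
tilt 12.1 az -20.3 tool y [ 0.099  0.994 -0.054] [  -3.1   50.    71.7    3.6 -100.   -91.3]
```

Call:
send_rows(
  moves=[
    {"slide": [0.1,0.2,0],"turn": 0,"gripper": 0},
    {"slide": [0.2,0.4,0],"turn": 0,"gripper": 0},
    {"slide": [0.2,0.6,0],"turn": 0,"gripper": 0},
    {"slide": [0.2,0.8,0],"turn": 0,"gripper": 0},
    {"slide": [0.2,1,0],"turn": 0,"gripper": 0},
  ],
)

```text
time_s: 15.75
tcp_pos: [0.9354, -0.1131, 0.3845]
eef_rot: [-176.8, 11.7, 174.9]
contact_force: [0.5, 0.4, -0.2]
gripper_width: 0.0003
gripper_force: 0.0
```

Call:
send_rows(
  moves=[
    {"slide": [0,0.2,0],"turn": 0,"gripper": 0},
    {"slide": [0,0.4,0],"turn": 0,"gripper": 0},
    {"slide": [0,0.6,0],"turn": 0,"gripper": 0},
    {"slide": [0,0.8,0],"turn": 0,"gripper": 0},
    {"slide": [0,1,0],"turn": 0,"gripper": 0},
  ],
)

```text
time_s: 16.17
tcp_pos: [0.9507, 0.0363, 0.3758]
eef_rot: [-176.8, 11.7, 175.0]
contact_force: [0.1, 0.6, -0.1]
gripper_width: 0.0005
gripper_force: 0.0
```

Call:
send_rows(
  moves=[
    {"slide": [-0.15,0.1,0],"turn": 0,"gripper": 0},
    {"slide": [-0.3,0.2,-0.1],"turn": 0,"gripper": 0},
    {"slide": [-0.6,0.25,-0.2],"turn": 0,"gripper": 0},
    {"slide": [-1,0.3,-0.3],"turn": 0,"gripper": 0},
    {"slide": [-1,0.3,-0.3],"turn": 0,"gripper": 0},
  ],
)

```text
time_s: 16.58
tcp_pos: [1.0014, 0.0621, 0.3937]
eef_rot: [-176.9, 14.1, 175.1]
contact_force: [-1.9, -0.0, 1.8]
gripper_width: 0.0003
gripper_force: 0.0
```

Call:
send_rows(
  moves=[
    {"slide": [-1,0.15,-0.2],"turn": 0,"gripper": 0},
    {"slide": [-1,0.15,-0.2],"turn": 0,"gripper": 0},
    {"slide": [-1,0.15,-0.2],"turn": 0,"gripper": 0},
    {"slide": [-1,0.15,-0.2],"turn": 0,"gripper": 0},
    {"slide": [-1,0.15,-0.2],"turn": 0,"gripper": 0},
  ],
)

```text
time_s: 17.0
tcp_pos: [1.0216, 0.0626, 0.3903]
eef_rot: [-177.0, 16.5, 175.2]
contact_force: [-0.1, -0.0, -1.8]
gripper_width: 0.0002
gripper_force: 0.0
```

```bash
python3 -c "from h import *
tl()"
```

```text
t 17.0 [1.0216 0.0626 0.3903] [-177.04   16.48  175.17] F [-0.1 -0.  -1.8] w 0.0002 nest [ 0.3588 -0.2411]
tilt 16.7 az -15.1 tool y [ 0.099  0.994 -0.049] [  17.5   52.1   71.7    9.   -95.3 -110.8]
```

Call:
send_rows(
  moves=[
    {"slide": [-1,0.25,-0.2],"turn": 0,"gripper": 0},
    {"slide": [-1,0.25,-0.2],"turn": 0,"gripper": 0},
    {"slide": [-1,0.25,-0.2],"turn": 0,"gripper": 0},
    {"slide": [-1,0.25,-0.2],"turn": 0,"gripper": 0},
    {"slide": [-1,0.25,-0.2],"turn": 0,"gripper": 0},
  ],
)

```text
time_s: 17.42
tcp_pos: [1.0394, 0.0762, 0.3878]
eef_rot: [-177.1, 18.8, 175.4]
contact_force: [-0.3, 0.5, -0.3]
gripper_width: 0.0006
gripper_force: 0.0
```

Call:
send_rows(
  moves=[
    {"slide": [-1,0.25,-0.15],"turn": 0,"gripper": 0},
    {"slide": [-1,0.25,-0.15],"turn": 0,"gripper": 0},
    {"slide": [-1,0.25,-0.15],"turn": 0,"gripper": 0},
    {"slide": [-1,0.25,-0.15],"turn": 0,"gripper": 0},
    {"slide": [-1,0.25,-0.15],"turn": 0,"gripper": 0},
  ],
)

```text
time_s: 17.83
tcp_pos: [1.0573, 0.0877, 0.3869]
eef_rot: [-177.2, 21.2, 175.5]
contact_force: [-0.1, 0.9, -0.1]
gripper_width: 0.0005
gripper_force: 0.0
```

Call:
send_rows(
  moves=[
    {"slide": [-1,0.25,-0.1],"turn": 0,"gripper": 0},
    {"slide": [-1,0.25,-0.1],"turn": 0,"gripper": 0},
    {"slide": [-1,0.25,-0.1],"turn": 0,"gripper": 0},
    {"slide": [-1,0.25,-0.1],"turn": 0,"gripper": 0},
    {"slide": [-1,0.25,-0.1],"turn": 0,"gripper": 0},
  ],
)

```text
time_s: 18.25
tcp_pos: [1.0753, 0.0984, 0.3866]
eef_rot: [-177.4, 23.6, 175.6]
contact_force: [0.2, 0.4, -0.8]
gripper_width: 0.0003
gripper_force: 0.0
```

Call:
send_rows(
  moves=[
    {"slide": [-1,0.2,0],"turn": 0,"gripper": 0},
    {"slide": [-1,0.2,0],"turn": 0,"gripper": 0},
    {"slide": [-1,0.2,0],"turn": 0,"gripper": 0},
    {"slide": [-1,0.2,0],"turn": 0,"gripper": 0},
    {"slide": [-1,0.2,0],"turn": 0,"gripper": 0},
  ],
)

```text
time_s: 18.67
tcp_pos: [1.0966, 0.1021, 0.3819]
eef_rot: [-177.5, 26.1, 175.7]
contact_force: [0.4, -0.4, 0.2]
gripper_width: 0.0004
gripper_force: 0.0
```

```bash
python3 -c "from h import *
tl()"
```

```text
t 18.6667 [1.0966 0.1021 0.3819] [-177.52   26.1   175.72] F [ 0.4 -0.4  0.2] w 0.0004 nest [ 0.4407 -0.2191]
tilt 26.2 az -9.9 tool y [ 0.094  0.995 -0.039] [  19.5   54.7   71.6   12.6  -83.8 -113.1]
```

Call:
send_rows(
  moves=[
    {"slide": [-1,0.2,0],"turn": 0,"gripper": 0},
    {"slide": [-1,0.2,0],"turn": 0,"gripper": 0},
    {"slide": [-1,0.2,0],"turn": 0,"gripper": 0},
    {"slide": [-1,0.2,0],"turn": 0,"gripper": 0},
    {"slide": [-1,0.2,0],"turn": 0,"gripper": 0},
  ],
)

```text
time_s: 19.08
tcp_pos: [1.1147, 0.1064, 0.3835]
eef_rot: [-177.7, 28.6, 175.8]
contact_force: [0.2, 0.6, -0.9]
gripper_width: 0.0004
gripper_force: 0.0
```

Call:
send_rows(
  moves=[
    {"slide": [-1,0.2,0.05],"turn": 0,"gripper": 0},
    {"slide": [-1,0.2,0.05],"turn": 0,"gripper": 0},
    {"slide": [-1,0.2,0.05],"turn": 0,"gripper": 0},
    {"slide": [-1,0.2,0.05],"turn": 0,"gripper": 0},
    {"slide": [-1,0.2,0.05],"turn": 0,"gripper": 0},
  ],
)

```text
time_s: 19.5
tcp_pos: [1.1328, 0.1102, 0.3847]
eef_rot: [-177.9, 31.1, 175.9]
contact_force: [1.1, 0.1, -1.4]
gripper_width: 0.0003
gripper_force: 0.0
```

Call:
send_rows(
  moves=[
    {"slide": [-1,0.15,0.1],"turn": 0,"gripper": 0},
    {"slide": [-1,0.15,0.1],"turn": 0,"gripper": 0},
    {"slide": [-1,0.15,0.1],"turn": 0,"gripper": 0},
    {"slide": [-1,0.15,0.1],"turn": 0,"gripper": 0},
    {"slide": [-1,0.15,0.1],"turn": 0,"gripper": 0},
  ],
)

```text
time_s: 19.92
tcp_pos: [1.1511, 0.108, 0.3867]
eef_rot: [-178.0, 33.5, 176.0]
contact_force: [-0.2, 0.7, -0.1]
gripper_width: 0.0004
gripper_force: 0.0
```

Call:
send_rows(
  moves=[
    {"slide": [-1,0.15,0.1],"turn": 0,"gripper": 0},
    {"slide": [-1,0.15,0.1],"turn": 0,"gripper": 0},
    {"slide": [-1,0.15,0.1],"turn": 0,"gripper": 0},
    {"slide": [-1,0.15,0.1],"turn": 0,"gripper": 0},
    {"slide": [-1,0.15,0.1],"turn": 0,"gripper": 0},
  ],
)

```text
time_s: 20.33
tcp_pos: [1.1663, 0.1068, 0.3941]
eef_rot: [-178.2, 36.0, 176.1]
contact_force: [-0.2, -0.7, -0.7]
gripper_width: 0.0004
gripper_force: 0.0
```

Call:
send_rows(
  moves=[
    {"slide": [-1,0.15,0.15],"turn": 0,"gripper": 0},
    {"slide": [-1,0.15,0.15],"turn": 0,"gripper": 0},
    {"slide": [-1,0.15,0.15],"turn": 0,"gripper": 0},
    {"slide": [-1,0.15,0.15],"turn": 0,"gripper": 0},
    {"slide": [-1,0.15,0.15],"turn": 0,"gripper": 0},
  ],
)

```text
time_s: 20.75
tcp_pos: [1.1816, 0.1058, 0.4007]
eef_rot: [-178.3, 38.4, 176.2]
contact_force: [0.6, 0.0, -0.1]
gripper_width: 0.0003
gripper_force: 0.0
```

Call:
send_rows(
  moves=[
    {"slide": [-1,0.15,0.15],"turn": 0,"gripper": 0},
    {"slide": [-1,0.15,0.15],"turn": 0,"gripper": 0},
    {"slide": [-1,0.15,0.15],"turn": 0,"gripper": 0},
    {"slide": [-1,0.15,0.15],"turn": 0,"gripper": 0},
    {"slide": [-1,0.15,0.15],"turn": 0,"gripper": 0},
  ],
)

```text
time_s: 21.17
tcp_pos: [1.194, 0.1053, 0.4123]
eef_rot: [-178.4, 40.9, 176.3]
contact_force: [-1.2, -0.1, -0.5]
gripper_width: 0.0004
gripper_force: 0.0
```

```bash
python3 -c "from h import *
tl()"
```

```text
t 21.1667 [1.194  0.1053 0.4123] [-178.44   40.88  176.33] F [-1.2 -0.1 -0.5] w 0.0004 nest [ 0.5363 -0.2376]
tilt 40.9 az -6.1 tool y [ 0.082  0.996 -0.021] [  18.9   57.1   71.7   17.4  -67.4 -114.5]
```

Tilt is 40.9°, azimuth −6.1°. I need about 48° so that the body clears the lip; three more calls.

Call:
send_rows(
  moves=[
    {"slide": [-1,0.1,0.25],"turn": 0,"gripper": 0},
    {"slide": [-1,0.1,0.25],"turn": 0,"gripper": 0},
    {"slide": [-1,0.1,0.25],"turn": 0,"gripper": 0},
    {"slide": [-1,0.1,0.25],"turn": 0,"gripper": 0},
    {"slide": [-1,0.1,0.25],"turn": 0,"gripper": 0},
  ],
)

```text
time_s: 21.58
tcp_pos: [1.2095, 0.0986, 0.4183]
eef_rot: [-178.5, 43.3, 176.4]
contact_force: [-0.5, 0.1, -0.4]
gripper_width: 0.0005
gripper_force: 0.0
```

Call:
send_rows(
  moves=[
    {"slide": [-1,0.1,0.25],"turn": 0,"gripper": 0},
    {"slide": [-1,0.1,0.25],"turn": 0,"gripper": 0},
    {"slide": [-1,0.1,0.25],"turn": 0,"gripper": 0},
    {"slide": [-1,0.1,0.25],"turn": 0,"gripper": 0},
    {"slide": [-1,0.1,0.25],"turn": 0,"gripper": 0},
  ],
)

```text
time_s: 22.0
tcp_pos: [1.2218, 0.0934, 0.4297]
eef_rot: [-178.6, 45.7, 176.5]
contact_force: [-0.7, -0.1, -0.2]
gripper_width: 0.0002
gripper_force: 0.0
```

Call:
send_rows(
  moves=[
    {"slide": [-1,0.1,0.25],"turn": 0,"gripper": 0},
    {"slide": [-1,0.1,0.25],"turn": 0,"gripper": 0},
    {"slide": [-1,0.1,0.25],"turn": 0,"gripper": 0},
    {"slide": [-1,0.1,0.25],"turn": 0,"gripper": 0},
    {"slide": [-1,0.1,0.25],"turn": 0,"gripper": 0},
  ],
)

```text
time_s: 22.42
tcp_pos: [1.2314, 0.089, 0.4451]
eef_rot: [-178.7, 48.0, 176.6]
contact_force: [-0.2, 0.3, -0.0]
gripper_width: 0.0005
gripper_force: 0.0
```

```bash
cat >> h.py <<'E'
LIP=np.array([.537,-.1956]);U=np.array([np.cos(np.radians(-5.6)),np.sin(np.radians(-5.6))]);V=np.array([-U[1],U[0]])
def sw(a,b,z): return np.r_[LIP+a*U+b*V,z]   # a behind lip, b sideways
def swpos(p): d=np.array(p[:2])-LIP; return np.array([d@U,d@V,p[2]])
E
python3 -c "from h import *
s=tl();print(swpos(s['tcp_pos']),togo(sw(-.12,0,.30)),togo(sw(-.12,0,.12)))"
```

```text
t 22.4167 [1.2314 0.089  0.4451] [-178.7    48.03  176.57] F [-0.2  0.3 -0. ] w 0.0005 nest [ 0.5693 -0.2617]
tilt 48.0 az -5.2 tool y [ 0.077  0.997 -0.015] [  17.7   57.5   71.7   19.5  -60.  -114.7]
[0.66335617 0.35105685 0.44507447] [ 4.26825476 -2.21529394 -3.24968427] [ 5.16045911 -2.19704208 -2.44741358]
```

```bash
python3 -c "from h import *
np.set_printoptions(precision=3,suppress=True)
print(togo(sw(-.07,0,.42)),togo(sw(-.07,0,.16)),togo(sw(-.07,0,.16))-togo(sw(-.07,0,.42)))"
```

```text
[ 3.451 -2.234 -3.537] [ 4.739 -2.208 -2.378] [1.289 0.026 1.159]
```

Call:
send_rows(
  moves=[
    {"slide": [0.1,-0.06,-0.1],"turn": 0,"gripper": 0},
    {"slide": [0.25,-0.16,-0.25],"turn": 0,"gripper": 0},
    {"slide": [0.42,-0.27,-0.42],"turn": 0,"gripper": 0},
    {"slide": [0.59,-0.38,-0.6],"turn": 0,"gripper": 0},
    {"slide": [0.75,-0.48,-0.77],"turn": 0,"gripper": 0},
  ],
)

```text
time_s: 22.83
tcp_pos: [1.0979, 0.0413, 0.4393]
eef_rot: [-178.7, 48.0, 176.6]
contact_force: [1.5, -0.2, 1.6]
gripper_width: 0.0001
gripper_force: 0.0
```

Call:
send_rows(
  moves=[
    {"slide": [0.17,-0.11,-0.17],"turn": 0,"gripper": 0},
    {"slide": [0.34,-0.22,-0.35],"turn": 0,"gripper": 0},
    {"slide": [0.51,-0.33,-0.52],"turn": 0,"gripper": 0},
    {"slide": [0.68,-0.44,-0.7],"turn": 0,"gripper": 0},
    {"slide": [0.85,-0.55,-0.87],"turn": 0,"gripper": 0},
  ],
)

```text
time_s: 23.25
tcp_pos: [0.9089, -0.0279, 0.4351]
eef_rot: [-178.7, 48.1, 176.6]
contact_force: [0.6, -0.2, 1.2]
gripper_width: 0.0001
gripper_force: 0.0
```

Call:
send_rows(
  moves=[
    {"slide": [0.17,-0.11,-0.17],"turn": 0,"gripper": 0},
    {"slide": [0.34,-0.22,-0.35],"turn": 0,"gripper": 0},
    {"slide": [0.51,-0.33,-0.52],"turn": 0,"gripper": 0},
    {"slide": [0.68,-0.44,-0.7],"turn": 0,"gripper": 0},
    {"slide": [0.85,-0.55,-0.87],"turn": 0,"gripper": 0},
  ],
)

```text
time_s: 23.67
tcp_pos: [0.721, -0.0965, 0.4285]
eef_rot: [-178.7, 48.1, 176.6]
contact_force: [-0.1, -0.1, 0.9]
gripper_width: 0.0002
gripper_force: 0.0
```

```bash
python3 -c "from h import *
np.set_printoptions(precision=3,suppress=True)
s=tl();print(swpos(s['tcp_pos']),togo(sw(-.07,0,.42)),togo(sw(-.07,0,.16)))"
```

```text
t 23.6667 [ 0.721 -0.097  0.428] [-178.67   48.09  176.58] F [-0.1 -0.1  0.9] w 0.0002 nest [ 0.03 -0.33]
tilt 48.1 az -5.2 tool y [ 0.077  0.997 -0.015] [  10.1   -4.1  -33.2   39.9  -17.8 -137.7]
[0.173 0.117 0.429] [ 1.145 -0.742 -1.174] [ 2.435 -0.715 -0.017]
```

J5 is getting near its limit (−17.8°). I fit a small arm model to the logged poses, so I can check whether the press pose is reachable.

```bash
cat > kin.py <<'E'
from h import *
from scipy.optimize import least_squares
D=[([16.507,20.546,.682,0,-70.136,-16.507],[.675,0,.227],[180,0,-90]),
([42.575,13.684,-26.104,0,-50.32,-119.95],[.4964,.1956,.1086],[180,0,-167.37]),
([-2.78,22.29,25.59,0,-93.68,-92.68],[.6784,-.225,.4041],[-179.98,-.39,174.54]),
([-2.31,50.72,71.64,.7,-108.96,-92.79],[.9022,-.2326,.3697],[-179.44,2.0,174.68]),
([-1.44,53.54,71.67,1.42,-103.98,-93.51],[.945,-.2246,.3281],[-178.91,4.23,174.7]),
([.87,27.46,27.01,2.32,-83.24,-96.39],[.7857,-.1949,.3613],[-178.38,6.52,174.72]),
([17.5,52.1,71.7,9,-95.3,-110.8],[1.0216,.0626,.3903],[-177.04,16.48,175.17]),
([19.5,54.7,71.6,12.6,-83.8,-113.1],[1.0966,.1021,.3819],[-177.52,26.1,175.72]),
([17.7,57.5,71.7,19.5,-60,-114.7],[1.2314,.089,.4451],[-178.7,48.03,176.57]),
([10.1,-4.1,-33.2,39.9,-17.8,-137.7],[.721,-.0965,.4285],[-178.67,48.09,176.58])]
def fk(q,p,s4=1,s6=1):
    r0,z0,L1,L2,e,o,d,o2=p;q=np.radians(q)
    A=R.from_euler('z',q[0]);B=A*R.from_euler('y',q[1]);C=B*R.from_euler('y',-q[2]);Dd=C*R.from_euler('x',s4*q[3]);E=Dd*R.from_euler('y',-q[4])
    T=A.apply([r0,o,z0])+B.apply([0,0,L1])+C.apply([L2,0,e])+Dd.apply([0,o2,0])+E.apply([d,0,0])
    # tool frame: z=E x-axis; yaw about it by J6
    F=E*R.from_euler('x',s6*q[5])
    return T,F
def solve():
    best=None
    for s4 in(1,-1):
        f=lambda p:np.concatenate([fk(q,p,s4)[0]-t for q,t,_ in D])
        r=least_squares(f,[.0,.4,.4,.4,0,-.19,.2,0])
        zerr=max(np.linalg.norm(fk(q,r.x,s4)[1].apply([1,0,0])-R.from_euler('xyz',e,degrees=True).apply([0,0,1])) for q,_,e in D)
        if best is None or r.cost<best[0]: best=(r.cost,s4,r.x,np.abs(r.fun).max(),zerr)
    return best
E
python3 - <<'E'
from kin import *
b=solve();print(b[1],b[2].round(4),'max',b[3],b[4])
p,s4=b[2],b[1]
zt0=lambda t,az:np.array([np.sin(t)*np.cos(az),np.sin(t)*np.sin(az),-np.cos(t)])
lo=[-176,-82,-58.28,-173.8,-174.7];hi=[176,121,71.7,95.5,-.11]
for t in(35,40,44,48):
  for az in(-20,-12,-5.2,0):
    best=None
    for g in([0,-20,-50,5,-5],[0,0,-40,60,-20],[-10,-20,-40,-60,-20]):
        f=lambda q:np.r_[(fk([*q,0],p,s4)[0]-sw(.018,0,.057))*10,fk([*q,0],p,s4)[1].apply([1,0,0])-zt0(np.radians(t),np.radians(az))]
        r=least_squares(f,g,bounds=(lo,hi),x_scale=50)
        if best is None or r.cost<best.cost:best=r
    print(t,az,best.x.round(1),np.sqrt(2*best.cost).round(4))
E
```

```text
-1 [-1.000e-04  1.983e-01  6.019e-01  4.635e-01  2.000e-04 -1.000e-04
  3.778e-01 -1.917e-01] max 0.0007882635364570567 0.0018849553130974245
35 -20 [ -7.1  12.8 -36.4 -47.8  -0.1] 0.172
35 -12 [ -3.2  12.9 -40.2 -29.1  -0.1] 0.0974
35 -5.2 [ -2.2  12.9 -41.5 -23.3  -0.1] 0.0322
35 0 [ -5.5  12.8 -37.1 -31.4  -6.1] 0.0
40 -20 [-22.1  12.4 -32.7 -95.8  -0.9] 0.0879
40 -12 [ -9.1  12.6 -35.2 -55.8  -0.1] 0.0522
40 -5.2 [ -7.7  12.6 -35.9 -46.6  -2.2] 0.0
40 0 [-15.7  12.9 -31.5 -56.6 -12. ] 0.0
44 -20 [-20.6  12.3 -32.6 -92.4  -0.4] 0.0192
44 -12 [-15.1  12.3 -33.  -71.7  -2.3] 0.0
44 -5.2 [-22.5  12.9 -31.3 -75.5 -12.3] 0.0
44 0 [-25.6  13.7 -30.2 -74.3 -18.1] 0.0
48 -20 [ -41.2   14.9  -41.3 -127.1  -19.7] 0.0
48 -12 [ -35.6   14.2  -35.2 -105.2  -18. ] 0.0
48 -5.2 [-34.4  14.6 -32.9 -94.1 -21.3] 0.0
48 0 [-34.7  15.4 -31.4 -88.2 -25. ] 0.0
```

```bash
cat >> kin.py <<'E'
b=solve();P,S4=b[2],b[1]
lo=np.array([-176,-82,-58.28,-173.8,-174.7,-173.6]);hi=np.array([176,121,71.7,95.5,-.11,173.6])
s6=None
def err(q,T,M,s6=1,Off=None):
    t,F=fk(q,P,S4,s6);return np.r_[(t-T)*10,((F*Off).inv()*M).as_rotvec()]
def calib():
    for s in(1,-1):
        O=[fk(q,P,S4,s)[1].inv()*R.from_euler('xyz',e,degrees=True) for q,_,e in D]
        sp=max((O[0].inv()*o).magnitude() for o in O)
        if sp<.05: return s,O[0]
S6,OFF=calib()
def ik(T,M,q0): return least_squares(lambda q:err(q,T,M,S6,OFF),np.clip(q0,lo+.01,hi-.01),bounds=(lo,hi),x_scale=50)
E
python3 - <<'E'
from kin import *
s=get_state();q0=s['joints'];M=R.from_euler('xyz',s['eef_rot'],degrees=True);x0=s['tcp_pos']
print(np.abs(err(q0,x0,M,S6,OFF)).max())
rng=np.random.default_rng(0)
for nm,T in(('press',sw(.018,0,.057)),('P0',sw(-.07,0,.16))):
    sol=set()
    for k in range(25):
        r=ik(T,M,rng.uniform([-60,-30,-58,-170,-60,-170],[60,60,20,95,-1,170]))
        if r.cost<1e-6: sol.add(tuple(r.x.round(0)))
    print(nm,sol)
def track(wps):
    q=q0.copy();a=x0
    for w in wps:
        n=max(2,int(np.linalg.norm(w-a)/.02))
        for k in range(1,n+1):
            r=ik(a+(w-a)*k/n,M,q);dq=np.abs(r.x-q).max();q=r.x
            if r.cost>1e-5 or dq>25: print('   bad at',swpos(a+(w-a)*k/n).round(3),'cost',r.cost,'dq',dq.round(),q.round())
        a=w;print(swpos(w).round(3),q.round(1))
print('A');track([sw(-.07,0,.42),sw(-.07,0,.16),sw(.018,0,.075),sw(.018,0,.057)])
print('B');track([sw(.1,0,.35),sw(-.02,0,.2),sw(-.05,0,.14),sw(.018,0,.075),sw(.018,0,.057)])
E
```

```text
0.003008300018857435
press {(np.float64(-35.0), np.float64(15.0), np.float64(-33.0), np.float64(-95.0), np.float64(-22.0), np.float64(27.0))}
P0 set()
A
[-0.07 -0.    0.42] [   6.4  -29.5  -42.6   17.2  -30.5 -111.6]
   bad at [-0.07 -0.    0.3 ] cost 0.000153719475355966 dq 3.0 [   1.  -24.  -58.   26.   -9. -118.]
   bad at [-0.07 -0.    0.28] cost 0.0007053956369606812 dq 5.0 [   1.  -22.  -58.   21.   -7. -114.]
   bad at [-0.07 -0.    0.26] cost 0.0014394440866763317 dq 5.0 [   0.  -20.  -58.   16.   -5. -108.]
   bad at [-0.07 -0.    0.24] cost 0.0021158010814340484 dq 6.0 [   0.  -18.  -58.   10.   -3. -103.]
   bad at [-0.07 -0.    0.22] cost 0.002522926358089237 dq 7.0 [  0. -16. -58.   4.  -0. -96.]
   bad at [-0.07 -0.    0.2 ] cost 0.0018810013062996798 dq 36.0 [ -5. -13. -47. -29.  -7. -60.]
   bad at [-0.07 -0.    0.18] cost 0.000932534749840755 dq 9.0 [ -7. -10. -46. -37.  -6. -50.]
   bad at [-0.07 -0.    0.16] cost 0.00021306932006001232 dq 6.0 [ -8.  -8. -46. -43.  -5. -44.]
[-0.07 -0.    0.16] [ -8.2  -7.7 -45.5 -42.6  -4.7 -44.4]
   bad at [-0.041 -0.     0.132] c
[... 871 characters left out ...]
.     0.233] cost 0.0018498436809289648 dq 10.0 [ -1.  -8. -50.   0.  -0. -92.]
   bad at [-0.007  0.     0.217] cost 0.0017893870591215374 dq 14.0 [ -1.  -7. -47. -13.  -2. -78.]
   bad at [-0.02  0.    0.2 ] cost 0.0014060918188625467 dq 12.0 [ -3.  -7. -45. -24.  -3. -66.]
[-0.02  0.    0.2 ] [ -3.   -7.1 -45.4 -24.2  -2.8 -66.1]
   bad at [-0.03 -0.    0.18] cost 0.00071887914564597 dq 10.0 [ -5.  -6. -44. -33.  -3. -56.]
   bad at [-0.04 -0.    0.16] cost 0.00015751618148865891 dq 8.0 [ -6.  -5. -44. -40.  -2. -48.]
[-0.05 -0.    0.14] [-14.   -2.9 -40.5 -55.   -8.  -28.2]
[0.018 0.    0.075] [-30.7  11.9 -32.2 -87.8 -18.7  16.5]
[0.018 0.    0.057] [-34.7  14.7 -33.  -94.5 -21.6  26.7]
```

```bash
cat >> kin.py <<'E'
def track(q,M,wps,step=.02,quiet=False):
    a=fk(q,P,S4,S6)[0];bad=0;m5=-99
    for w in wps:
        n=max(2,int(np.linalg.norm(w-a)/step))
        for k in range(1,n+1):
            r=ik(a+(w-a)*k/n,M,q);bad+=(r.cost>1e-5)+(np.abs(r.x-q).max()>20);q=r.x;m5=max(m5,q[4])
        a=w;
        if not quiet: print(swpos(w).round(3),q.round(1),'bad',bad,'J5max',m5.round(1))
    return q,bad,m5
E
python3 - <<'E'
from kin import *
s=get_state();q0=s['joints'];M=R.from_euler('xyz',s['eef_rot'],degrees=True)
qp=np.array([-34.7,14.7,-33,-94.5,-21.6,26.7]);qp=ik(sw(.018,0,.057),M,qp).x
print('fwd');
for r in ([(.1,-.2,.42),(0,-.2,.42),(-.03,-.2,.2)],[(.15,-.2,.45),(.05,-.3,.4),(0,-.3,.2)]):
    track(q0,M,[sw(*w) for w in r])
print('back')
for r in ([(.018,0,.075),(-.05,0,.14),(-.03,0,.2),(-.03,0,.42)],[(.018,0,.075),(-.05,0,.14),(-.03,-.1,.2),(-.03,-.2,.3)],[(.018,0,.075),(-.04,0,.13),(0,0,.2),(.05,0,.3)],[(.018,0,.075),(-.04,0,.13),(.0,-.1,.2),(.1,-.2,.35),(.1,-.2,.42)]):
    track(qp,M,[sw(*w) for w in r]);print()
E
```

```text
fwd
[ 0.1  -0.2   0.42] [-28.5   2.2  -3.2 -26.1 -42.  -52.7] bad 0 J5max -18.1
[ 0.   -0.2   0.42] [-35.2  -4.8  -8.3 -30.7 -46.8 -45.6] bad 0 J5max -18.1
[-0.03 -0.2   0.2 ] [-45.    5.7 -20.7 -54.2 -36.  -11.5] bad 0 J5max -18.1
[ 0.15 -0.2   0.45] [-25.8   5.3   2.6 -22.5 -43.3 -58. ] bad 0 J5max -18.5
[ 0.05 -0.3   0.4 ] [-43.3   6.8   3.  -36.2 -51.  -36.5] bad 0 J5max -18.5
[-0.  -0.3  0.2] [-51.4  14.2  -9.9 -53.4 -42.   -9. ] bad 0 J5max -18.5
back
[0.018 0.    0.075] [-30.7  11.9 -32.2 -87.8 -18.7  16.5] bad 0 J5max -18.7
[-0.05 -0.    0.14] [-14.   -2.9 -40.5 -55.   -8.  -28.2] bad 0 J5max -8.0
[-0.03 -0.    0.2 ] [ -3.3  -8.2 -45.9 -25.1  -3.4 -65. ] bad 3 J5max -2.7
[-0.03 -0.    0.42] [   4.5  -24.2  -39.9   15.8  -27.5 -109.4] bad 7 J5max -0.1

[0.018 0.    0.075] [-30.7  11.9 -32.2 -87.8 -18.7  16.5] bad 0 J5max -18.7
[-0.05 -0.    0.14] [-14.   -2.9 -40.5 -55.   -8.  -28.2] bad 0 J5max -8.0
[-0.03 -0.1   0.2 ] [-29.4  -1.8 -30.2 -49.1 -23.8 -25.6] bad 0 J5max -8.0
[-0.03 -0.2   0.3 ] [-40.7  -1.5 -17.1 -41.9 -40.2 -28.9] bad 0 J5max -8.0

[0.018 0.    0.075] [-30.7  11.9 -32.2 -87.8 -18.7  16.5] bad 0 J5max -18.7
[-0.04 -0.    0.13] [-19.   -0.4 -37.9 -63.3 -11.5 -16.7] bad 0 J5max -11.5
[0.  0.  0.2] [ -2.5  -5.  -44.3 -22.6  -1.7 -68. ] bad 4 J5max -1.1
[0.05 0.   0.3 ] [-3.800e+00 -8.700e+00 -5.120e+01  3.270e+01 -1.000e-01 -1.225e+02] bad 9 J5max -0.1

[0.018 0.    0.075] [-30.7  11.9 -32.2 -87.8 -18.7  16.5] bad 0 J5max -18.7
[-0.04 -0.    0.13] [-19.   -0.4 -37.9 -63.3 -11.5 -16.7] bad 0 J5max -11.5
[-0.  -0.1  0.2] [-26.8   0.5 -28.4 -47.6 -21.8 -28.5] bad 0 J5max -11.5
[ 0.1  -0.2   0.35] [-29.5   4.6  -7.8 -31.1 -36.3 -46.1] bad 0 J5max -11.5
[ 0.1  -0.2   0.42] [-28.5   2.2  -3.2 -26.1 -42.  -52.7] bad 0 J5max -11.5
```

Run:
```python
from kin import *
np.set_printoptions(precision=3,suppress=True)
s=get_state();M=R.from_euler('xyz',s['eef_rot'],degrees=True)
W=[sw(.1,-.2,.42),sw(-.03,-.2,.3),sw(-.04,-.1,.2),sw(-.045,0,.135),sw(-.01,0,.1025),sw(.018,0,.08)]
track(s['joints'],M,W)
a=s['tcp_pos']
for w in W: print(M.inv().apply(w-a)/.15,np.linalg.norm(w-a));a=w
```

```text
[ 0.1  -0.2   0.42] [-28.5   2.2  -3.2 -26.1 -42.  -52.7] bad 0 J5max -18.1
[-0.03 -0.2   0.3 ] [-40.7  -1.5 -17.1 -41.9 -40.2 -28.9] bad 0 J5max -18.1
[-0.04 -0.1   0.2 ] [-30.3  -2.5 -30.7 -49.5 -24.6 -24.6] bad 0 J5max -18.1
[-0.045  0.     0.135] [-16.9  -1.6 -39.  -59.7 -10.1 -21.7] bad 0 J5max -10.1
[-0.01  -0.     0.102] [-26.2   6.  -34.2 -77.2 -15.9   2.3] bad 0 J5max -10.1
[0.018 0.    0.08 ] [-29.5  11.2 -32.  -85.8 -17.9  13.5] bad 0 J5max -10.1
[ 0.423 -2.098 -0.337] 0.325052291564634
[ 1.174  0.03  -0.111] 0.17691806012954137
[0.524 0.678 0.399] 0.14177446878757824
[0.328 0.674 0.268] 0.11937336386313323
[ 0.006 -0.002  0.318] 0.04776243293635699
[-0.013 -0.002  0.239] 0.03592005011132365
```

Call:
send_rows(
  moves=[
    {"slide": [0.04,-0.2,-0.03],"turn": 0,"gripper": 0},
    {"slide": [0.08,-0.4,-0.06],"turn": 0,"gripper": 0},
    {"slide": [0.12,-0.6,-0.1],"turn": 0,"gripper": 0},
    {"slide": [0.16,-0.8,-0.13],"turn": 0,"gripper": 0},
    {"slide": [0.2,-1,-0.16],"turn": 0,"gripper": 0},
  ],
)

```text
time_s: 24.08
tcp_pos: [0.6732, -0.2422, 0.4253]
eef_rot: [-178.7, 48.2, 176.7]
contact_force: [-0.2, -1.8, -0.9]
gripper_width: 0.0009
gripper_force: 0.0
```

Call:
send_rows(
  moves=[
    {"slide": [0.05,-0.22,-0.04],"turn": 0,"gripper": 0},
    {"slide": [0.09,-0.44,-0.07],"turn": 0,"gripper": 0},
    {"slide": [0.14,-0.66,-0.11],"turn": 0,"gripper": 0},
    {"slide": [0.18,-0.88,-0.15],"turn": 0,"gripper": 0},
    {"slide": [0.22,-1,-0.18],"turn": 0,"gripper": 0},
  ],
)

```text
time_s: 24.5
tcp_pos: [0.62, -0.3913, 0.4214]
eef_rot: [-178.6, 48.2, 176.6]
contact_force: [0.6, -0.6, 0.4]
gripper_width: 0.0
gripper_force: 0.0
```

Call:
send_rows(
  moves=[
    {"slide": [0.2,-0.02,-0.02],"turn": 0,"gripper": 0},
    {"slide": [0.4,-0.04,-0.04],"turn": 0,"gripper": 0},
    {"slide": [0.6,-0.06,-0.06],"turn": 0,"gripper": 0},
    {"slide": [0.8,-0.07,-0.08],"turn": 0,"gripper": 0},
    {"slide": [1,-0.07,-0.1],"turn": 0,"gripper": 0},
  ],
)

```text
time_s: 24.92
tcp_pos: [0.5075, -0.392, 0.3184]
eef_rot: [-178.6, 48.1, 176.6]
contact_force: [-0.6, -1.4, -0.0]
gripper_width: 0.0007
gripper_force: 0.0
```

```bash
python3 -c "from h import *
np.set_printoptions(precision=3,suppress=True)
s=tl();print(swpos(s['tcp_pos']),togo(sw(-.04,-.1,.2)),togo(sw(-.045,0,.135)))"
```

```text
t 24.9167 [ 0.507 -0.392  0.318] [-178.63   48.11  176.64] F [-0.6 -1.4 -0. ] w 0.0007 nest [-0.243 -0.571]
tilt 48.1 az -5.2 tool y [ 0.076  0.997 -0.016] [-38.   -1.5 -15.5 -39.1 -39.8 -33.5]
[-0.01  -0.198  0.318] [0.703 0.672 0.383] [1.03  1.346 0.65 ]
```

Call:
send_rows(
  moves=[
    {"slide": [0.14,0.13,0.08],"turn": 0,"gripper": 0},
    {"slide": [0.28,0.27,0.15],"turn": 0,"gripper": 0},
    {"slide": [0.42,0.4,0.23],"turn": 0,"gripper": 0},
    {"slide": [0.56,0.54,0.31],"turn": 0,"gripper": 0},
    {"slide": [0.7,0.67,0.38],"turn": 0,"gripper": 0},
  ],
)

```text
time_s: 25.33
tcp_pos: [0.4878, -0.2905, 0.2005]
eef_rot: [-178.6, 48.1, 176.6]
contact_force: [0.5, -0.4, -0.6]
gripper_width: 0.0005
gripper_force: 0.0
```

Call:
send_rows(
  moves=[
    {"slide": [0.08,0.16,0.06],"turn": 0,"gripper": 0},
    {"slide": [0.16,0.33,0.13],"turn": 0,"gripper": 0},
    {"slide": [0.24,0.5,0.2],"turn": 0,"gripper": 0},
    {"slide": [0.33,0.67,0.27],"turn": 0,"gripper": 0},
    {"slide": [0.33,0.67,0.27],"turn": 0,"gripper": 0},
  ],
)

```text
time_s: 25.75
tcp_pos: [0.4914, -0.1879, 0.1325]
eef_rot: [-179.0, 47.9, 176.5]
contact_force: [0.2, -0.0, -0.8]
gripper_width: 0.0002
gripper_force: 0.0
```

```bash
python3 -c "from h import *
np.set_printoptions(precision=3,suppress=True)
s=tl();print(swpos(s['tcp_pos']),togo(sw(-.045,0,.135)),togo(sw(.018,0,.085)))
c=cap('scene');print(optics.look_for('scene','pedal_press')[:1]);d=cap('side')
a=cv2.resize(c['img'][150:300,90:240],(400,400),interpolation=cv2.INTER_CUBIC)
b=cv2.resize(d['img'][185:335,222:372],(400,400),interpolation=cv2.INTER_CUBIC)
cv2.imwrite('pics/f.png',np.hstack([a,b])[:,:,::-1])"
```

```text
t 25.75 [ 0.491 -0.188  0.133] [-178.98   47.86  176.49] F [ 0.2 -0.  -0.8] w 0.0002 nest [-0.214 -0.368]
tilt 47.9 az -4.9 tool y [ 0.074  0.997 -0.012] [-16.5  -1.5 -39.2 -59.6  -9.9 -22.1]
[-0.046  0.003  0.132] [-0.017 -0.022 -0.006] [-0.052 -0.028  0.529]
[{'location': [0.6531, -0.2088, 0.0569], 'p': 0.77}]
```

View pics/f.png

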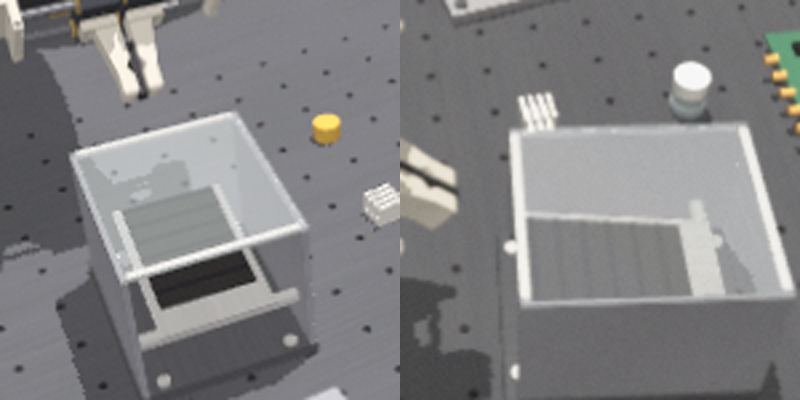

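The fingers (left view, (140,95)) stand centred in front of the lip, pointing down and in; nothing else has been disturbed. Now insertion.

Call:
send_rows(
  moves=[
    {"slide": [-0.01,-0.01,0.1],"turn": 0,"gripper": 0},
    {"slide": [-0.02,-0.02,0.22],"turn": 0,"gripper": 0},
    {"slide": [-0.03,-0.03,0.34],"turn": 0,"gripper": 0},
    {"slide": [-0.04,-0.03,0.45],"turn": 0,"gripper": 0},
    {"slide": [-0.05,-0.03,0.53],"turn": 0,"gripper": 0},
  ],
)

```text
time_s: 26.32
tcp_pos: [0.557, -0.2043, 0.0873]
eef_rot: [-178.6, 48.0, 176.5]
contact_force: [-6.6, 0.8, -0.9]
gripper_width: 0.0003
gripper_force: 2.5
```

```bash
python3 -c "from h import *
np.set_printoptions(precision=3,suppress=True)
s=tl();print(swpos(s['tcp_pos']),togo(sw(.018,0,.085)),togo(sw(.018,0,.057)))"
```

```text
t 26.3167 [ 0.557 -0.204  0.087] [-178.63   48.04  176.54] F [-6.6  0.8 -0.9] w 0.0003 nest [-0.153 -0.399]
tilt 48.1 az -5.3 tool y [ 0.078  0.997 -0.016] [-28.   10.4 -31.3 -81.8 -16.9   8.3]
[ 0.021 -0.007  0.087] [ 0.023  0.045 -0.003] [0.161 0.048 0.122]
```

A light −x force of 6.6 N: the finger is brushing the lip. I back off a little and go lower.

Call:
send_rows(
  moves=[
    {"slide": [0.03,0.01,-0.03],"turn": 0,"gripper": 0},
    {"slide": [0.04,0.02,-0.02],"turn": 0,"gripper": 0},
    {"slide": [0.06,0.03,0],"turn": 0,"gripper": 0},
    {"slide": [0.08,0.04,0.02],"turn": 0,"gripper": 0},
    {"slide": [0.08,0.04,0.02],"turn": 0,"gripper": 0},
  ],
)

```text
time_s: 26.73
tcp_pos: [0.5508, -0.1962, 0.0774]
eef_rot: [-178.7, 48.1, 176.6]
contact_force: [0.8, -0.9, 0.9]
gripper_width: 0.0003
gripper_force: 0.0
```

```bash
python3 -c "from h import *
np.set_printoptions(precision=3,suppress=True)
s=tl();print(swpos(s['tcp_pos']),togo(sw(.016,0,.057)))"
```

```text
t 26.7333 [ 0.551 -0.196  0.077] [-178.67   48.09  176.59] F [ 0.8 -0.9  0.9] w 0.0003 nest [-0.158 -0.389]
tilt 48.1 az -5.2 tool y [ 0.077  0.997 -0.016] [-30.5  11.3 -32.5 -87.  -18.5  15.5]
[0.014 0.001 0.077] [ 0.091 -0.003  0.102]
```

Call:
send_rows(
  moves=[
    {"slide": [0.02,0,0.02],"turn": 0,"gripper": 0},
    {"slide": [0.04,0,0.045],"turn": 0,"gripper": 0},
    {"slide": [0.06,0,0.065],"turn": 0,"gripper": 0},
    {"slide": [0.08,0,0.085],"turn": 0,"gripper": 0},
    {"slide": [0.09,0,0.095],"turn": 0,"gripper": 0},
  ],
)

```text
time_s: 27.15
tcp_pos: [0.5525, -0.1967, 0.0585]
eef_rot: [-178.6, 48.1, 176.7]
contact_force: [-7.0, 1.5, 8.6]
gripper_width: 0.0003
gripper_force: 4.1
```

```bash
python3 -c "from h import *
np.set_printoptions(precision=3,suppress=True)
s=tl();print(swpos(s['tcp_pos']),togo(sw(.016,0,.057)))"
```

```text
t 27.15 [ 0.552 -0.197  0.059] [-178.6    48.14  176.68] F [-7.   1.5  8.6] w 0.0003 nest [-0.156 -0.39 ]
tilt 48.2 az -5.2 tool y [ 0.076  0.997 -0.016] [-34.7  14.3 -33.2 -94.2 -21.6  26.5]
[0.016 0.    0.058] [ 0.005 -0.003  0.009]
```

Call:
send_rows(
  moves=[
    {"slide": [0.01,0,0.008],"turn": 0,"gripper": 0},
    {"slide": [0.02,0,0.014],"turn": 0,"gripper": 0},
    {"slide": [0.025,0,0.018],"turn": 0,"gripper": 0},
    {"slide": [0.025,0,0.018],"turn": 0,"gripper": 0},
    {"slide": [0.025,0,0.018],"turn": 0,"gripper": 0},
  ],
)

```text
time_s: 27.57
tcp_pos: [0.5524, -0.1966, 0.0556]
eef_rot: [-178.6, 48.3, 176.8]
contact_force: [-12.8, 1.9, 20.5]
gripper_width: 0.0003
gripper_force: 10.0
```

```bash
python3 -c "from h import *
np.set_printoptions(precision=3,suppress=True)
s=tl();print(swpos(s['tcp_pos']))"
```

```text
t 27.5667 [ 0.552 -0.197  0.056] [-178.56   48.29  176.76] F [-12.8   1.9  20.5] w 0.0003 nest [-0.156 -0.39 ]
tilt 48.3 az -5.2 tool y [ 0.075  0.997 -0.017] [-35.7  14.9 -33.4 -95.8 -22.4  28.9]
[0.015 0.    0.056]
```

At the stop (20 N against a 10 N spring). I hold it a bit over a second.

Call:
send_rows(
  moves=[
    {"slide": [0.006,0,0.004],"turn": 0,"gripper": 0},
    {"slide": [0.006,0,0.004],"turn": 0,"gripper": 0},
    {"slide": [0.006,0,0.004],"turn": 0,"gripper": 0},
    {"slide": [0.006,0,0.004],"turn": 0,"gripper": 0},
    {"slide": [0.006,0,0.004],"turn": 0,"gripper": 0},
  ],
)

```text
time_s: 27.98
tcp_pos: [0.5525, -0.1966, 0.0553]
eef_rot: [-178.5, 48.4, 176.8]
contact_force: [-17.0, 3.2, 26.0]
gripper_width: 0.0005
gripper_force: 13.5
```

Call:
send_rows(
  moves=[
    {"slide": [0,0,0],"turn": 0,"gripper": 0},
    {"slide": [0,0,0],"turn": 0,"gripper": 0},
    {"slide": [0,0,0],"turn": 0,"gripper": 0},
    {"slide": [0,0,0],"turn": 0,"gripper": 0},
    {"slide": [0,0,0],"turn": 0,"gripper": 0},
  ],
)

```text
time_s: 28.4
tcp_pos: [0.5525, -0.1966, 0.0553]
eef_rot: [-178.5, 48.4, 176.8]
contact_force: [-18.0, 1.6, 27.1]
gripper_width: 0.0007
gripper_force: 13.5
```

Call:
send_rows(
  moves=[
    {"slide": [0,0,0],"turn": 0,"gripper": 0},
    {"slide": [0,0,0],"turn": 0,"gripper": 0},
    {"slide": [0,0,0],"turn": 0,"gripper": 0},
    {"slide": [0,0,0],"turn": 0,"gripper": 0},
    {"slide": [0,0,0],"turn": 0,"gripper": 0},
  ],
)

```text
time_s: 28.82
tcp_pos: [0.5525, -0.1966, 0.0553]
eef_rot: [-178.5, 48.4, 176.8]
contact_force: [-18.8, 2.5, 26.9]
gripper_width: 0.0002
gripper_force: 13.5
```

```bash
python3 -c "from h import *
np.set_printoptions(precision=3,suppress=True)
s=tl();print(swpos(s['tcp_pos']),togo(sw(.013,0,.078)),togo(sw(-.045,0,.135)))"
```

```text
t 28.8167 [ 0.552 -0.197  0.055] [-178.51   48.36  176.81] F [-18.8   2.5  26.9] w 0.0002 nest [-0.156 -0.39 ]
tilt 48.4 az -5.2 tool y [ 0.075  0.997 -0.017] [-35.9  15.  -33.5 -96.1 -22.6  29.5]
[0.016 0.    0.055] [-0.102 -0.006 -0.113] [-0.129 -0.003 -0.654]
```

Call:
send_rows(
  moves=[
    {"slide": [-0.02,0,-0.025],"turn": 0,"gripper": 0},
    {"slide": [-0.05,0,-0.055],"turn": 0,"gripper": 0},
    {"slide": [-0.08,0,-0.085],"turn": 0,"gripper": 0},
    {"slide": [-0.1,0,-0.12],"turn": 0,"gripper": 0},
    {"slide": [-0.1,0,-0.18],"turn": 0,"gripper": 0},
  ],
)

```text
time_s: 29.23
tcp_pos: [0.543, -0.1958, 0.083]
eef_rot: [-178.6, 48.2, 176.7]
contact_force: [-0.1, -0.4, 1.1]
gripper_width: 0.0003
gripper_force: 0.0
```

Call:
send_rows(
  moves=[
    {"slide": [0,0,-0.1],"turn": 0,"gripper": 0},
    {"slide": [0,0,-0.2],"turn": 0,"gripper": 0},
    {"slide": [-0.02,0,-0.3],"turn": 0,"gripper": 0},
    {"slide": [-0.03,0,-0.45],"turn": 0,"gripper": 0},
    {"slide": [-0.03,0,-0.45],"turn": 0,"gripper": 0},
  ],
)

```text
time_s: 29.65
tcp_pos: [0.4946, -0.1914, 0.1331]
eef_rot: [-178.6, 48.3, 176.6]
contact_force: [-0.3, 0.3, -1.0]
gripper_width: 0.0004
gripper_force: 0.0
```

Run:
```python
from h import *
s=tl();print(swpos(s['tcp_pos']).round(3))
c=cap('scene');
for n in('thumb_nut','heat_sink','screw_jar','module','pedal_press'): print(n,[(np.round(r['location'],3),round(r['p'],2)) for r in optics.look_for('scene',n)[:3]])
# module registered check: compare with picture p5 taken after registration (crop resized 6x)
p=cv2.imread('pics/p5.png')[:,:390,::-1];q=cv2.resize(c['img'][180:240,290:355],None,fx=6,fy=6,interpolation=cv2.INTER_CUBIC)
sub=lambda a:np.float32(cv2.cvtColor(np.ascontiguousarray(a),cv2.COLOR_RGB2GRAY))[20:210,70:350]
print('module shift px/6',cv2.phaseCorrelate(sub(p),sub(q)))
p=cv2.imread('pics/sw1.png')[:,:,::-1];q=cv2.resize(c['img'][188:304,100:220],None,fx=5,fy=5,interpolation=cv2.INTER_CUBIC)
sub=lambda a:np.float32(cv2.cvtColor(np.ascontiguousarray(a),cv2.COLOR_RGB2GRAY))[150:390,160:440]
print('pedal shift px/5',cv2.phaseCorrelate(sub(p),sub(q)))
```

```text
t 29.65 [ 0.4946 -0.1914  0.1331] [-178.6    48.34  176.63] F [-0.3  0.3 -1. ] w 0.0004 nest [-0.2113 -0.3723]
tilt 48.4 az -5.2 tool y [ 0.077  0.997 -0.016] [-18.8  -1.1 -38.2 -62.7 -11.4 -17.4]
[-0.043  0.     0.133]
thumb_nut [(array([ 0.456, -0.005,  0.012]), 0.4)]
heat_sink [(array([ 0.588, -0.022,  0.014]), 0.65)]
screw_jar [(array([ 0.718, -0.024,  0.031]), 0.53)]
module [(array([0.418, 0.196, 0.012]), 0.81), (array([0.397, 0.324, 0.014]), 0.75), (array([0.622, 0.225, 0.026]), 0.73)]
pedal_press [(array([ 0.653, -0.212,  0.048]), 0.9), (array([ 0.586, -0.022,  0.018]), 0.75)]
module shift px/6 ((-0.006264593344695868, -0.15543734883867444), 0.913001976079411)
pedal shift px/5 ((-0.002836031067715794, -0.04178570989896002), 0.9116160132266857)
```

The module hasn't moved, the pedal is back up, and the loose things are where they were. I hand it in.

```bash
python3 -c "from plant import order
print(order.close_job())"
```

```text
the job is handed in; nothing more can be done
None
```

I pushed the module flush against both fences, pressed the pedal to its stop for just over a second and let it spring back, then handed the job in; the last pictures show the module registered, the pedal back up and the loose things unmoved, though a finger brushed the guard's lip at about 7 N on the way in.

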